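Seat the movement carrier on its locating pins and close the clip

ROBOT

A 6-joint arm with a two-finger parallel gripper is mounted at the origin on the work surface; the furniture and walls round the work are solid. World frame = base frame: x ahead of the robot, y to its left, z up, the work surface at z = 0. Lengths are in m, angles in rad, forces in N, time in s.
With the tool pointing down it reaches from about 0.325 to 0.775 m from the base axis. Payload 5.5 kg.
Tool frame: the origin (TCP) lies between the finger pads; the fingertips stand 11 mm ahead of it and the grasp point (between the pads) lies 8 mm behind it; x points along the fingers, y is the direction in which the jaws open and shut, and the axes are right-handed (so a half turn about x gives the same grasp; the last joint's range is limited). The gripper opens to 88 mm and grips with 3 to 60 N. Pads are 20 mm wide; open, the fingers measure 115 mm over their backs; the gripper's body (75 mm by 178 mm) begins 61 mm behind the grasp point.
Start: joints at [-1.302, 0.091, 1.231, -0, 1.82, -0.057], TCP at [0.192, -0.568, 0.234] pointing down, gripper open.
Joint ranges: [-2.87, 2.87], [-0.86, 2.18], [0.17, 2.46], [-1.51, 4.65], [0.06, 2.69], [-2.65, 2.65]. Speed limits (rad/s): [2.57, 2.57, 3.01, 3.14, 3.14, 3.14].

INTERFACE

Orientations are given as a unit quaternion [x, y, z, w].
In Python, from workcell import robot gives the robot as it stands.
- The arm moves only by the tool play_rows, never from a script. Its argument "plan" is a list of rows, each a list of 7 numbers: the turn, a rotation vector about the world's x, y, z in degrees, then the shift along the world's x, y, z in m, then the closure, from -1 (fully open) to 1 (shut). In form: [[wx, wy, wz, tx, ty, tz, claw], ...]. A call has 1 to 10 rows; each row is the pose to reach, as a shift and turn from the pose commanded when the call began; what a row does not reach only later rows make up. A row lasts 1/8 s, in which the tool goes at most 62.5 mm and 10.7 degrees, less where a joint would pass 70% of its speed; a pose out of reach is approached as far as the arm can. A call with a gripper value outside its range is refused whole. The fingers move at their own pace and stop on an object; "grip_force" is the grip in N (left out, the last holds). Time passes only in rows, so rows that repeat a pose let the fingers close. It gives the time, the measured TCP pose, the force and the opening at its end, in the units of the state.
- robot.observe(): the state, without advancing time (a new reading comes with each control period).
- robot.capture(name): name is "scene" or "side" or "wrist"; returns (picture, depth): 480x640x3 uint8, red, green, blue; 480x640 float32, m along the optical axis (not along the pixel's ray), 0 where there is no reading.
- robot.camera_info(name): a dict with "K" (3x3 intrinsics, pixels), "eye" and "attitude" of the camera in the world. Camera axes: x right, y down, z forward; pixel columns grow to the right and rows downward; lengths in m; the calibration is good to about 2 mm. A picture is of the moment at which its call begins: read the wrist's pose just before it. camera_info takes no time and is no camera call; for the wrist camera it gives the pose at the moment of the call.
- robot.finish_job(): hands the job in, once; it reports no verdict.
Trained networks look in the newest picture that a camera, given by its name, has taken for a name from the list of things; names that differ only in an ending like _2 or _b are one class to them, and where a whole thing is asked for, a point or a joint stands for the part that bears it (a point fixed in the world has none). Each returns a list of dicts, best first, with "score" (0 to 1); they miss things now and then, are a little off and sometimes report something else, mostly with a low value. They report only what shows in the picture. A call takes as long as a camera call.
- robot.recognise(label, camera): "pixel" ([column, row] in pixels, amid what is visible of it).
- robot.trace(label, camera): "mask" (480x640 bool, what is visible of it) and "pixel" ([column, row] in pixels, amid what is visible of it).
- robot.pinpoint(label, camera): "pixel" ([column, row] in pixels: a listed point, or the origin of a listed thing).
The state is a dict: "clock": time; "q": joint angles; "joint_velocities": joint speeds; "effort": joint torques, N m; "ee_pos": TCP position; "tool_rot": TCP orientation; "contact_force": force on the tool from outside, world axes, zero at the start; "wrist_torque": the same for the moment, N m; "grip_width": finger opening in m.
Only numpy, scipy, OpenCV 4.12 (cv2) and the standard library are available. Lean on these libraries where they do the work, as an engineer would, in place of code of your own. Each camera call takes 0.05 s, during which the arm holds its last target.

TASK

The aluminium carrier plate with two watch movements in its blue nests is sitting crooked on top of the two locating pins of the inspection station. With light pushes of the fingertips only, gripping and lifting nothing, nudge the plate back to the two stop posts and sideways until both of its holes drop over the pins and it lies flat on the station's grey base, then push the turn clip's black peg round until the clip lies fully across the plate's rear edge. Do not touch the movements, keep them in their nests and leave everything else where it is.

Things in the scene. Friction and masses are not known exactly. Their poses are not given: they have to be found in the camera images.
- fixture: Inspection station: grey subplate 150 x 200 mm, top at z = 0.150, on a white housing (164 x 214 mm); fixed. Its x points to the rear (away from the robot), y to the left, z up. Origin on the desk (z = 0), below where the middle of the seated carrier belongs: seated, the carrier has this body's x, y and yaw. It reaches from x = -65 to +85 mm, y = -100 to +100 mm.
- stop0 (a point): Foot, on the subplate's top, of the right-hand steel stop post (fixture x = 52, y = -40 mm), 12 mm thick, 18 mm tall. A carrier pushed square against both posts lies 1 mm behind its seated middle, which the holes' play of 1.5 mm allows.
- stop1 (a point): Foot of the left-hand stop post (fixture x = 52, y = +40 mm), the same.
- pin0 (a point): Foot, on the subplate's top, of the right-hand locating pin (fixture x = 22, y = -44 mm): steel, 8 mm thick, 8 mm tall, its upper half a half-round nose. Axes as the fixture.
- pin1 (a point): Foot of the left-hand locating pin (fixture x = 22, y = +44 mm), the same.
- carrier: Loose aluminium plate, 90 x 130 x 6 mm (x, y, thickness), 0.3 to 0.55 kg; origin mid underside, x to the rear, y left. Starts with its rear up on the pin tips, its front edge on the subplate (tilt about 0.1 rad), 6.5 to 10.5 mm too near the robot, up to 11 mm off to the right or 15 mm to the left, up to 0.04 rad askew; slides under a few newtons. Seated: origin at z = 0.150, pin tips 2 mm out of it.
- hole0 (a point): Centre, at the underside, of the carrier's right-hand hole, carrier (22, -44) mm: belongs over pin0. 11 mm wide, through.
- hole1 (a point): Centre, at the underside, of the carrier's left-hand hole, carrier (22, +44) mm: belongs over pin1.
- movement0: Loose watch movement with its dial up, 38 mm round, 9 mm thick, lying in the right-hand nest; origin at the middle of its underside.
- movement1: The same in the left-hand nest.
- nest0 (a point): Middle of the right-hand nest's floor (the carrier's upper face): a round well 42 mm wide and 4 mm deep in a blue block 50 x 52 mm, centred at carrier (-14, -34) mm.
- nest1 (a point): Middle of the left-hand nest's floor, the same, centred at carrier (-14, +34) mm.
- clip (a joint): Turn clip, rad: 0 = parked behind the plate, pointing to the fixture's -y; grows clockwise seen from above to its stop at 1.57 = closed, pointing to -x across the plate's rear edge. Starts at 0 to 0.2, stays where left, needs under 1 N at the peg. Steel arm 12 mm wide, 42 mm long; passes 2.5 mm over a seated plate, jams on one still up on the pins.
- clip_pivot (a point): The clip's upright axis, at the underside of its arm (fixture x = 60, y = 12 mm, 158.5 mm above the desk).
- clip_peg (a point): Middle of the clip's upright black finger peg, about 9 mm thick, which stands on the arm 32 mm from the pivot and reaches from 163.5 to 193.5 mm above the desk; this point is 178.5 mm up.
- tweezers: Bystander: brass-coloured tweezers, 118 mm long, lying left of the fixture; origin under its middle.
- screwdriver: Bystander: watchmaker's screwdriver with a blue head, 101 mm long; origin under its middle.
- red_pot: Bystander: small jar with a red lid, 29 mm wide, 26 mm tall; origin under its middle.
- blue_pot: Bystander: small jar with a blue lid, 29 mm wide, 26 mm tall; origin under its middle.
- loupe: Bystander: black eye loupe, 34 mm wide, 32 mm tall; origin under its middle.
- housing_front (a point): Middle of the foot of the housing's front, 72 mm before the fixture's origin. Between it and the robot stands the fixed monitor, a screen at world x = 0.27 to 0.31, y = -0.29 to +0.27, top at z = 0.41: arms reach over it. Left of that, the inspection arm's fixed post, 0.70 m tall, at x = 0.36, y = 0.38, its boom (y = 0.35 to 0.41, up to z = 0.20) running back past the robot.
- brush: Bystander: dust brush with a wooden handle, 139 mm long; origin under its middle.

How it is judged:
By the outcome, as a careful person would: the job done as asked, in the order asked, and still so for the second after the job is handed in, with the robot touching nothing.
It also fails if it takes over 64 s, if anything falls off the work surface, if the arm or the gripper's body presses on something with over 40 N, if the wrist force passes 120 N, or if a joint passes its speed limit or range.

## Working session

There is one attempt and no reset: what is moved stays moved. The work goes in short steps, Python scripts to look and compute and a tool call to move; the robot and the scene stay as the last step left them, time stands still between calls to the robot, and variables do not carry over. Pictures are saved under pics/ and viewed, and the job is handed in when it is done.

Besides the shell and the picture viewer there is one more tool, called after ">>>" by a JSON object that holds its "method" and its "body", one argument or row to a line. play_rows: Moves the arm, as the interface text tells. Its arguments: {"type":"object","properties":{"plan":{"type":"array","items":{"type":"array","items":{"type":"number"}}},"grip_force":{"type":"number"}},"required":["plan"]}

```bash
ls; mkdir -p pics; cat > h.py <<'E'
import numpy as np, cv2
from scipy.spatial.transform import Rotation as R
from workcell import robot
def cam(n):
    i=robot.camera_info(n); K=np.array(i["K"]); e=np.array(i["eye"]); a=np.array(i["attitude"])
    Rm=a if a.shape==(3,3) else R.from_quat(a).as_matrix()
    return K,e,Rm
def pix2plane(n,p,z):
    K,e,Rm=cam(n); d=Rm@np.linalg.inv(K)@np.array([p[0],p[1],1.]); return e+d*(z-e[2])/d[2]
def proj(n,X):
    K,e,Rm=cam(n); c=Rm.T@(np.array(X)-e); u=K@c; return u[:2]/u[2]
def deproj(n,p,d):
    K,e,Rm=cam(n); return e+Rm@(np.linalg.inv(K)@np.array([p[0],p[1],1.])*d)
def save(name,img): cv2.imwrite("pics/"+name,img[:,:,::-1])
E
python3 - <<'E'
from h import *
print(robot.observe())
for n in ["scene","side","wrist"]:
    print(n,robot.camera_info(n))
    im,d=robot.capture(n); save(n+"0.png",im); np.save(n+"0.npy",d)
E
```

```text
pics
{'clock': 0.0, 'q': array([-1.30171835e+00,  9.18162550e-02,  1.23189918e+00,  1.38488114e-05,
        1.81978324e+00, -5.67217668e-02]), 'joint_velocities': array([ 2.42109207e-03,  1.93120819e-04, -6.77075638e-05,  2.82733194e-04,
       -1.85482820e-03, -1.32269721e-04]), 'effort': array([-4.76265195e-04, -4.46455693e+01, -4.06444716e+01,  6.97831227e-02,
        2.93215597e-02, -1.31132624e-04]), 'ee_pos': array([ 0.19195577, -0.56817047,  0.23252486]), 'tool_rot': array([-0.69767828, -0.11535056,  0.69781167, -0.11400938]), 'contact_force': array([ 0.31749256, -0.17800717,  0.05794735]), 'wrist_torque': array([ 0.04449574, -0.0482566 ,  0.02671161]), 'grip_width': 0.08771027768572102}
scene {'K': array([[519.11252475,   0.        , 308.15263978],
       [  0.        , 519.11252475, 245.40775558],
       [  0.        ,   0.        ,   1.        ]]), 'eye': array([1.13954205, 0.33312017, 0.72660926]), 'attitude': array([ 0.36755653,  0.81193832, -0.4164025 , -0.17963105])}
side {'K': array([[596.83286292,   0.        , 329.6119103 ],
       [  0.        , 596.83286292, 236.69836952],
       [  0.        ,   0.        ,   1.        ]]), 'eye': array([ 1.06788829, -0.60729661,  1.23254217]), 'attitude': array([ 0.85045425,  0.45357171, -0.12190162, -0.23693938])}
wrist {'K': array([[338.86486664,   0.        , 318.49687226],
       [  0.        , 338.86486664, 245.4419256 ],
       [  0.        ,   0.        ,   1.        ]]), 'eye': array([ 0.26608993, -0.54410057,  0.38398565]), 'attitude': array([ 0.80403594, -0.57652288, -0.0855094 ,  0.11762535])}
```

View pics/scene0.png

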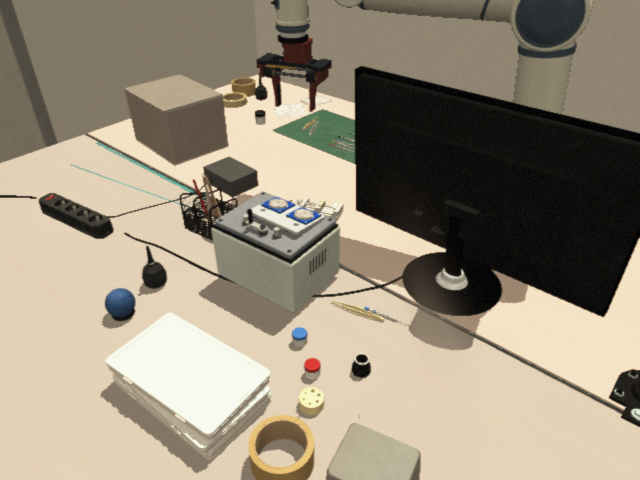

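View pics/side0.png

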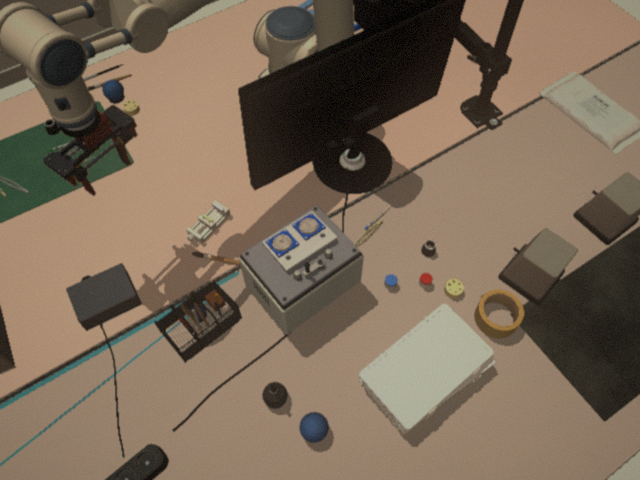

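View pics/wrist0.png

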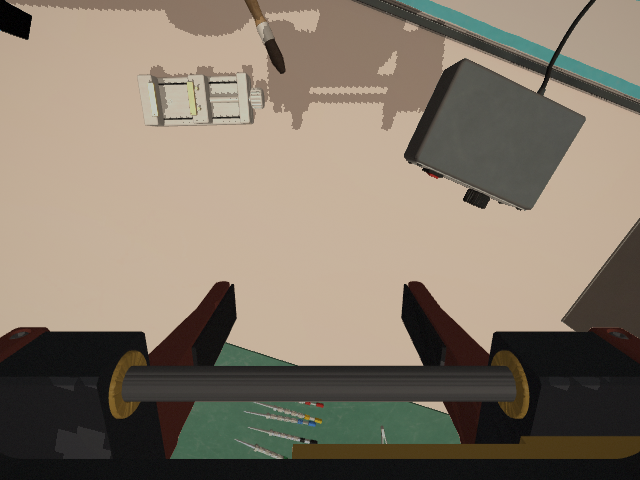

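```bash
python3 - <<'E'
from h import *
print(robot.observe()["clock"])
Z=dict(stop0=.15,stop1=.15,pin0=.15,pin1=.15,hole0=.158,hole1=.158,nest0=.16,nest1=.16,clip_pivot=.1585,clip_peg=.1785,carrier=.155,fixture=0,movement0=.16,movement1=.16)
for n in ["side","scene"]:
  for l in Z:
    r=robot.pinpoint(l,n)
    print(n,l,[(np.round(x["pixel"],1),round(x["score"],2),np.round(pix2plane(n,x["pixel"],Z[l]),4)[:2]) for x in r[:2]])
print(robot.observe()["clock"])
for n in ["side","scene"]:
    im=cv2.imread(f"pics/{n}0.png")
    c=(300,240) if n=="side" else (280,215)
    cr=im[c[1]-60:c[1]+60,c[0]-80:c[0]+80]
    cv2.imwrite(f"pics/{n}0z.png",cv2.resize(cr,(800,600),interpolation=cv2.INTER_CUBIC))
E
```

```text
0.15
side stop0 [(array([328. , 254.5]), 0.84, array([ 0.569 , -0.2652])), (array([295.8, 275. ]), 0.66, array([ 0.5722, -0.3463]))]
side stop1 [(array([328. , 254.5]), 0.84, array([ 0.569 , -0.2652])), (array([295.8, 275. ]), 0.66, array([ 0.5722, -0.3463]))]
side pin0 [(array([424.4, 279.4]), 0.69, array([ 0.7257, -0.1347])), (array([286.3, 265. ]), 0.58, array([ 0.5419, -0.3502]))]
side pin1 [(array([424.4, 279.4]), 0.69, array([ 0.7257, -0.1347])), (array([286.3, 265. ]), 0.58, array([ 0.5419, -0.3502]))]
side hole0 [(array([323.8, 237. ]), 0.84, array([ 0.5329, -0.2516])), (array([288. , 257.7]), 0.77, array([ 0.5333, -0.3402]))]
side hole1 [(array([323.8, 237. ]), 0.84, array([ 0.5329, -0.2516])), (array([288. , 257.7]), 0.77, array([ 0.5333, -0.3402]))]
side nest0 [(array([284.4, 241.6]), 0.58, array([ 0.4976, -0.3267])), (array([304.7, 228.6]), 0.56, array([ 0.4943, -0.2744]))]
side nest1 [(array([284.4, 241.6]), 0.58, array([ 0.4976, -0.3267])), (array([304.7, 228.6]), 0.56, array([ 0.4943, -0.2744]))]
side clip_pivot [(array([319.9, 263.5]), 0.77, array([ 0.5812, -0.2934]))
[... 1435 characters left out ...]
507 , -0.3257])), (array([302. , 217.8]), 0.59, array([ 0.5021, -0.2624]))]
scene clip_pivot [(array([263.3, 230.4]), 0.97, array([ 0.5823, -0.291 ]))]
scene clip_peg [(array([248.1, 214.4]), 0.61, array([ 0.5825, -0.3316]))]
scene carrier [(array([286. , 218.3]), 0.76, array([ 0.5188, -0.291 ]))]
scene fixture [(array([281.5, 274.2]), 0.67, array([ 0.5208, -0.3113])), (array([245.4, 212.7]), 0.29, array([ 0.4   , -0.5595]))]
scene movement0 [(array([248. , 213.1]), 0.72, array([ 0.5604, -0.3578])), (array([277.1, 200.2]), 0.54, array([ 0.4859, -0.3482]))]
scene movement1 [(array([248. , 213.1]), 0.72, array([ 0.5604, -0.3578])), (array([277.1, 200.2]), 0.54, array([ 0.4859, -0.3482]))]
1.55
```

View pics/side0z.png

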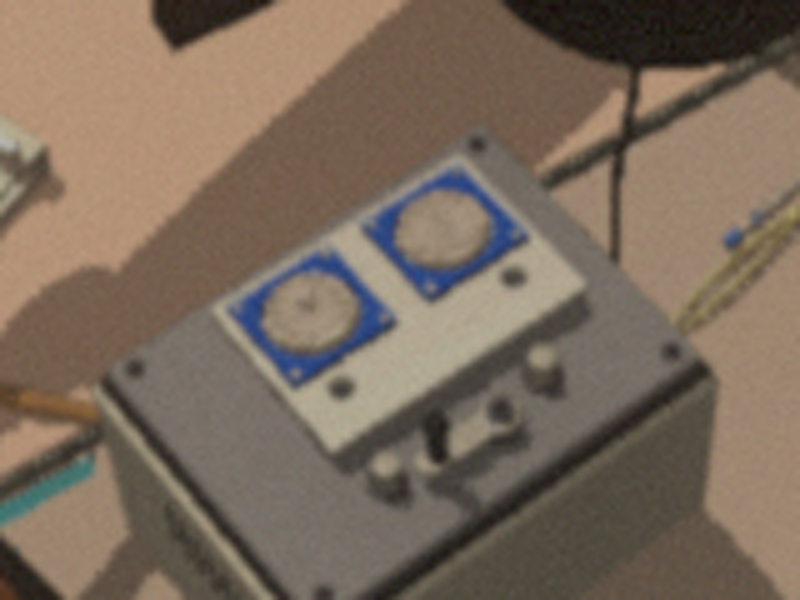

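View pics/scene0z.png

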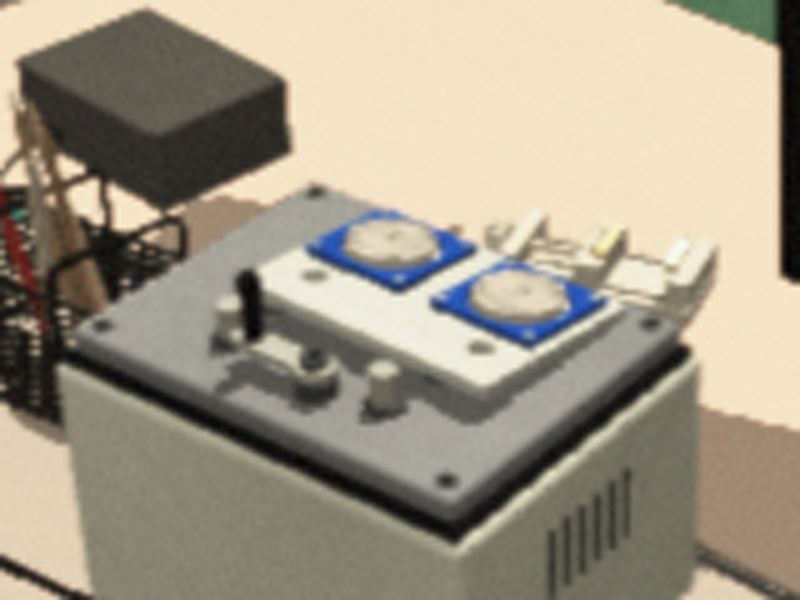

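```bash
cat >> h.py <<'E'
def st():
    s=robot.observe(); Rt=R.from_quat(s["tool_rot"]); return s,np.array(s["ee_pos"]),Rt
E
python3 - <<'E'
from h import *
s,p,Rt=st(); K,e,Rm=cam("wrist")
M=Rt.as_matrix()
print("tool axes",M.round(3)); print("cam in tool pos",(M.T@(e-p)).round(4)); print("cam axes in tool\n",(M.T@Rm).round(3))
# target: x_t=-z, y_t=+-fixture y ; 
best=None
for sg in (1,-1):
  for yaw in (0.036,):
    x=np.array([0,0,-1.]); y=sg*np.array([-np.sin(yaw),np.cos(yaw),0]); z=np.cross(x,y)
    T=R.from_matrix(np.c_[x,y,z]); rv=(T*Rt.inv()).as_rotvec(degrees=True); print(sg,rv.round(2), (T.apply(M.T@(e-p))).round(3),(T.as_matrix()@M.T@Rm[:,2]).round(3))
E
```

```text
tool axes [[-0.     0.32  -0.947]
 [ 0.    -0.947 -0.32 ]
 [-1.    -0.     0.   ]]
cam in tool pos [-0.1513  0.0006 -0.0779]
cam axes in tool
 [[ 0.    -0.288  0.958]
 [ 1.     0.001  0.   ]
 [-0.001  0.958  0.288]]
1 [  0.   -0.  163.4] [-0.078 -0.002  0.151] [ 0.288  0.01  -0.958]
-1 [ -0.   -0.  -16.6] [0.078 0.002 0.151] [-0.288 -0.01  -0.958]
```

>>> {"method": "play_rows", "body": {
  "plan": [
    [0,0,-2,0.02,0.01,0.03,1],
    [0,0,-5,0.06,0.05,0.06,1],
    [0,0,-8,0.1,0.09,0.08,1],
    [0,0,-11,0.14,0.13,0.08,1],
    [0,0,-14,0.18,0.17,0.08,1],
    [0,0,-16.6,0.22,0.21,0.08,1],
    [0,0,-16.6,0.25,0.25,0.07,1],
    [0,0,-16.6,0.268,0.263,0.05,1],
    [0,0,-16.6,0.268,0.263,0.05,1],
    [0,0,-16.6,0.268,0.263,0.05,1]
  ],
  "grip_force": 20
}}

```text
clock: 2.8
ee_pos: [0.4595, -0.3061, 0.2843]
tool_rot: [0.707, 0.012, -0.707, 0.013]
contact_force: [-0.5, 0.4, 0.4]
grip_width: 0.0005
```

```bash
cat > look.py <<'E'
from h import *
import sys
tag=sys.argv[1]
s,p,Rt=st(); print(s["clock"],p.round(4),Rt.as_quat().round(4),s["contact_force"].round(2),s["grip_width"])
im,d=robot.capture("wrist"); save("w"+tag+".png",im); np.save("w"+tag+".npy",d)
Z=dict(stop0=.15,pin0=.15,hole0=.156,nest0=.158,clip_pivot=.1585,clip_peg=.1785,carrier=.153)
for l in Z:
    r=robot.pinpoint(l,"wrist")
    print(l,[(np.round(x["pixel"],1).tolist(),round(float(x["score"]),2),np.round(pix2plane("wrist",x["pixel"],Z[l]),4)[:2].tolist()) for x in r[:3] if x["score"]>.3])
E
python3 look.py 1
```

```text
2.8 [ 0.4595 -0.3061  0.2843] [ 0.707   0.0123 -0.707   0.0128] [-0.47  0.42  0.43] 0.00045584400282866033
stop0 [([272.3, 100.6], 0.71, [0.5686, -0.2677]), ([378.8, 90.3], 0.67, [0.5789, -0.3503]), ([273.0, 199.7], 0.42, [0.4909, -0.268])]
pin0 [([273.9, 139.8], 0.83, [0.5394, -0.2689]), ([384.1, 134.0], 0.69, [0.547, -0.3573]), ([124.5, 183.3], 0.5, [0.5004, -0.1441])]
hole0 [([256.2, 153.2], 0.62, [0.5287, -0.2554]), ([365.4, 150.5], 0.57, [0.5338, -0.3423]), ([273.3, 198.0], 0.42, [0.4934, -0.2689])]
nest0 []
clip_pivot [([366.2, 148.6], 0.72, [0.5354, -0.3421]), ([308.0, 85.4], 0.68, [0.5793, -0.2951])]
clip_peg [([351.7, 81.5], 0.64, [0.5798, -0.3257]), ([314.7, 180.2], 0.44, [0.5116, -0.3023])]
carrier [([314.3, 178.7], 0.76, [0.5103, -0.3016])]
```

View pics/w1.png

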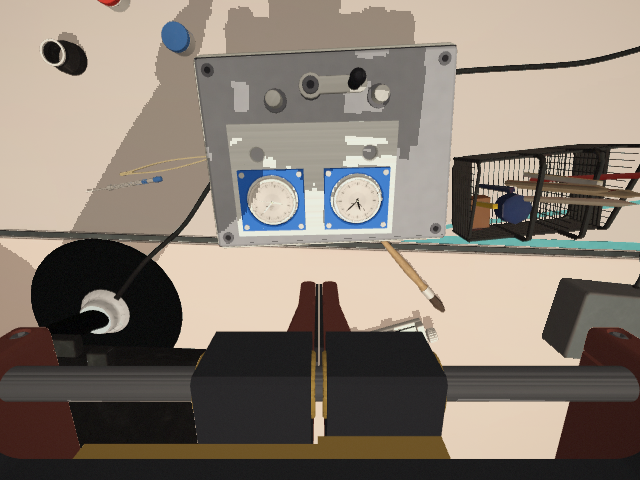

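```bash
python3 - <<'E'
from h import *
im=cv2.imread("pics/w1.png")[35:255,180:470]
cv2.imwrite("pics/w1z.png",cv2.resize(im,None,fx=2.7,fy=2.7,interpolation=cv2.INTER_CUBIC))
C={"TL":(195,60),"TR":(456,44),"BL":(219,246),"BR":(445,243)}
for k,c in C.items(): print(k,pix2plane("wrist",c,.15).round(4))
E
```

```text
TL [ 0.595  -0.2087  0.15  ]
TR [ 0.6128 -0.404   0.15  ]
BL [ 0.4486 -0.2197  0.15  ]
BR [ 0.4585 -0.418   0.15  ]
```

View pics/w1z.png

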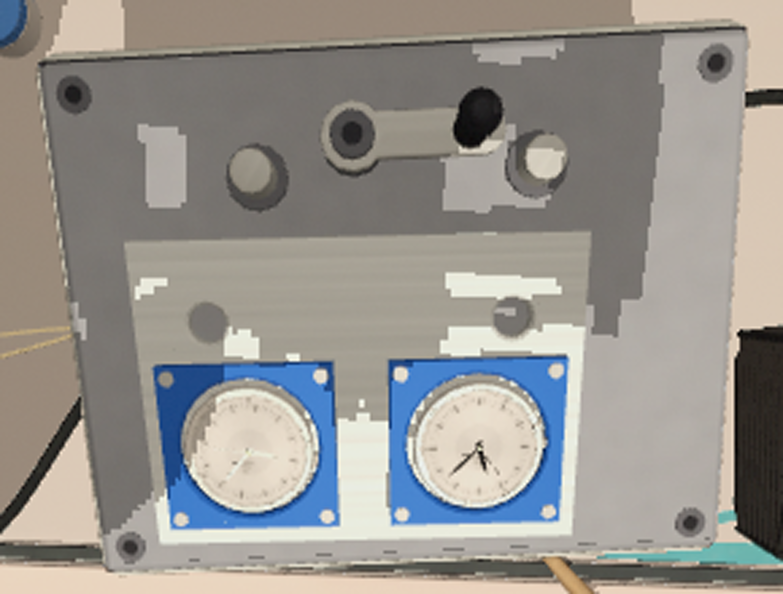

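```bash
cat >> h.py <<'E'
from scipy.optimize import least_squares
def fitpose(pts,model,loss="soft_l1"):
    pts=np.array(pts)[:,:2]; model=np.array(model)
    def f(v):
        c,s=np.cos(v[2]),np.sin(v[2]); return (model@np.array([[c,s],[-s,c]])+v[:2]-pts).ravel()
    r=least_squares(f,[.52,-.3,0],loss=loss,f_scale=.002); return r.x,(r.fun.reshape(-1,2)*1000).round(1)
E
python3 - <<'E'
from h import *
z=lambda u,v:(180+u/2.7-.3,35+v/2.7-.3)
P=[]
M=[]
for (u,v),m,h in [((40,62),(85,100),.15),((745,28),(85,-100),.15),((106,572),(-65,100),.15),((714,546),(-65,-100),.15),((252,168),(52,40),.168),((545,157),(52,-40),.168),]:
    P.append(pix2plane("wrist",z(u,v),h)); M.append(np.array(m)/1000)
v,r=fitpose(P,M); print("fixture",v.round(4),r.tolist())
v2,r=fitpose(P[:4],M[:4]); print("corners only",v2.round(4),r.tolist())
P=[];M=[]
for (u,w),m,h in [((126,241),(45,65),.165),((590,233),(45,-65),.165),((160,544),(-45,65),.156),((573,536),(-45,-65),.156)]:
    P.append(pix2plane("wrist",z(u,w),h)); M.append(np.array(m)/1000)
c,r=fitpose(P,M); print("carrier",c.round(4),r.tolist())
def rel(c,v):
    d=c[:2]-v[:2];cc,s=np.cos(v[2]),np.sin(v[2]); return np.array([cc*d[0]+s*d[1],-s*d[0]+cc*d[1],c[2]-v[2]])
print("rel",rel(c,v).round(4))
for n,(u,w),h in [("peg top",(480,105),.1935),("pivot",(352,132),.1635),("peg foot",(475,130),.1635)]:
    q=pix2plane("wrist",z(u,w),h); print(n,q.round(4),rel(np.r_[q[:2],0],v).round(4))
E
```

```text
fixture [ 0.5202 -0.3131  0.0787] [[0.5, 1.8], [0.8, -2.2], [-0.6, 1.2], [-0.7, -1.4], [-0.4, 0.7], [0.4, -0.3]]
corners only [ 0.5202 -0.3129  0.0797] [[0.4, 2.0], [0.9, -1.9], [-0.7, 1.3], [-0.6, -1.3]]
carrier [ 0.5083 -0.3014  0.0555] [[-0.0, 0.3], [0.5, -0.6], [-0.2, -0.1], [-0.2, 0.3]]
rel [-0.011   0.0126 -0.0232]
peg top [ 0.5822 -0.3277  0.1935] [ 0.0606 -0.0195 -0.0787]
pivot [ 0.5798 -0.2964  0.1635] [ 0.0607  0.012  -0.0787]
peg foot [ 0.5815 -0.3297  0.1635] [ 0.0598 -0.0214 -0.0787]
```

>>> {"method": "play_rows", "body": {
  "plan": [
    [0,0,1,-0.01,-0.001,-0.03,-1],
    [0,0,2.5,-0.021,-0.002,-0.06,-1],
    [0,0,2.5,-0.021,-0.002,-0.09,-1],
    [0,0,2.5,-0.021,-0.002,-0.1,-1],
    [0,0,2.5,-0.021,-0.002,-0.1,-1],
    [0,0,2.5,-0.021,-0.002,-0.1,-1]
  ]
}}

```text
clock: 3.95
ee_pos: [0.4396, -0.3078, 0.1853]
tool_rot: [0.707, 0.028, -0.706, 0.029]
contact_force: [-0.2, -0.4, 0.2]
grip_width: 0.057
```

```bash
python3 look.py 2; python3 - <<'E'
from h import *
for n,c in (("side",(300,240)),("scene",(280,215))):
    im,d=robot.capture(n); cr=im[c[1]-90:c[1]+90,c[0]-120:c[0]+120]; save(n+"2.png",cv2.resize(cr,None,fx=3,fy=3,interpolation=cv2.INTER_CUBIC))
E
```

```text
3.95 [ 0.4396 -0.3078  0.1853] [ 0.7072  0.0277 -0.7059  0.0287] [-0.2  -0.41  0.2 ] 0.05698519938844664
stop0 [([253.9, 28.5], 0.84, [0.5681, -0.2672]), ([421.9, 24.2], 0.83, [0.5764, -0.3477])]
pin0 []
hole0 [([226.6, 114.9], 0.91, [0.5273, -0.2557]), ([402.8, 119.5], 0.65, [0.5323, -0.3434])]
nest0 []
clip_pivot [([312.2, 0.9], 0.89, [0.5781, -0.2945])]
clip_peg []
carrier [([312.6, 162.0], 0.56, [0.5076, -0.2998]), ([67.4, 161.8], 0.55, [0.4975, -0.172])]
```

View pics/w2.png

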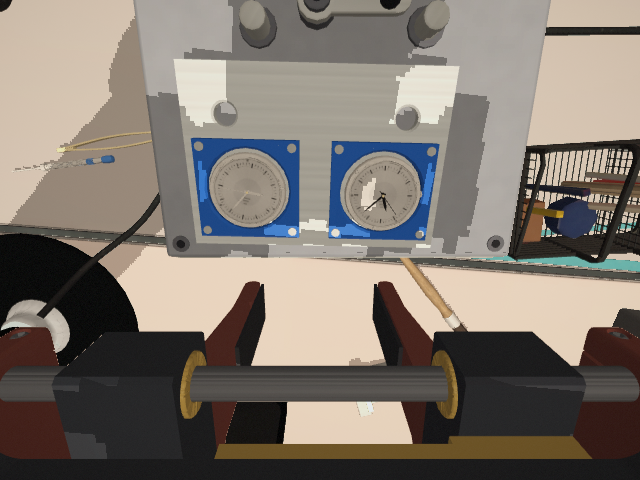

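View pics/side2.png

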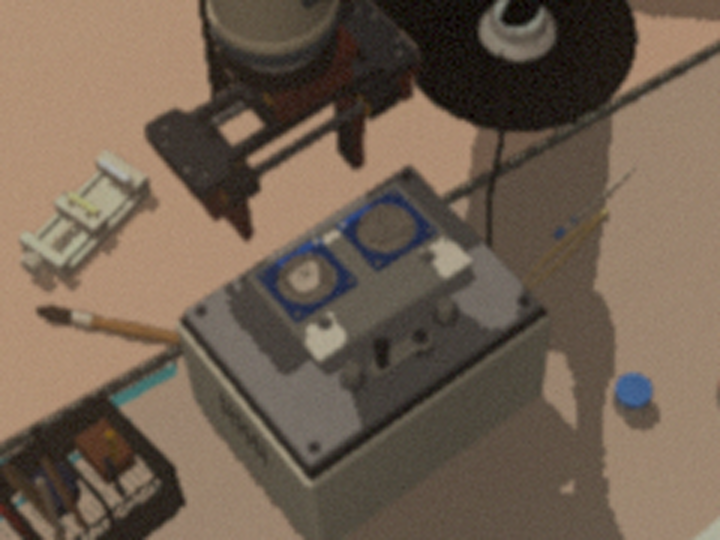

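View pics/scene2.png

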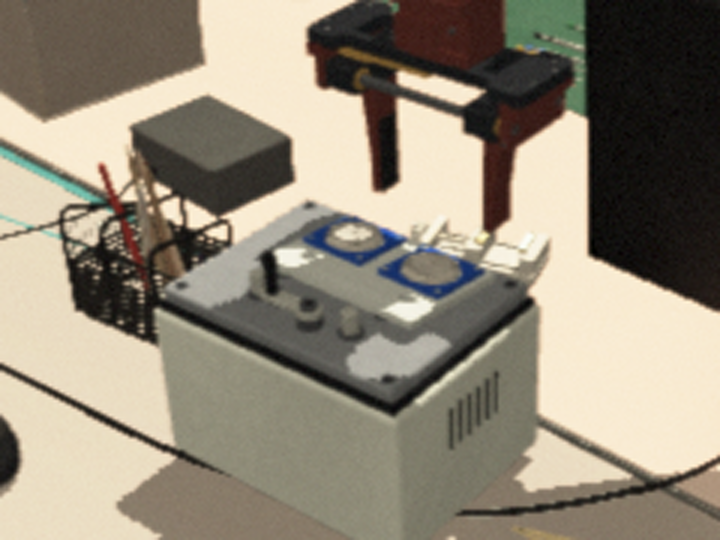

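>>> {"method": "play_rows", "body": {
  "plan": [
    [0,0,0,0,0,-0.01,-1],
    [0,0,0,0,0,-0.02,-1],
    [0,0,0,0,0,-0.02,-1],
    [0,0,0,0.004,0.0003,-0.02,-1],
    [0,0,0,0.007,0.0006,-0.02,-1],
    [0,0,0,0.01,0.0008,-0.02,-1],
    [0,0,0,0.01,0.0008,-0.02,-1]
  ]
}}

```text
clock: 5.32
ee_pos: [0.4493, -0.3066, 0.1638]
tool_rot: [0.707, 0.028, -0.706, 0.028]
contact_force: [0.0, -0.1, 0.4]
grip_width: 0.0879
```

```bash
python3 look.py 3|head -1; python3 - <<'E'
from h import *
im=cv2.imread("pics/w3.png"); cv2.imwrite("pics/w3z.png",cv2.resize(im[0:330,130:560],None,fx=1.8,fy=1.8,interpolation=cv2.INTER_CUBIC))
E
```

```text
5.325 [ 0.4493 -0.3066  0.1638] [ 0.7066  0.0282 -0.7065  0.0283] [ 0.02 -0.07  0.39] 0.08786220427927331
```

View pics/w3z.png

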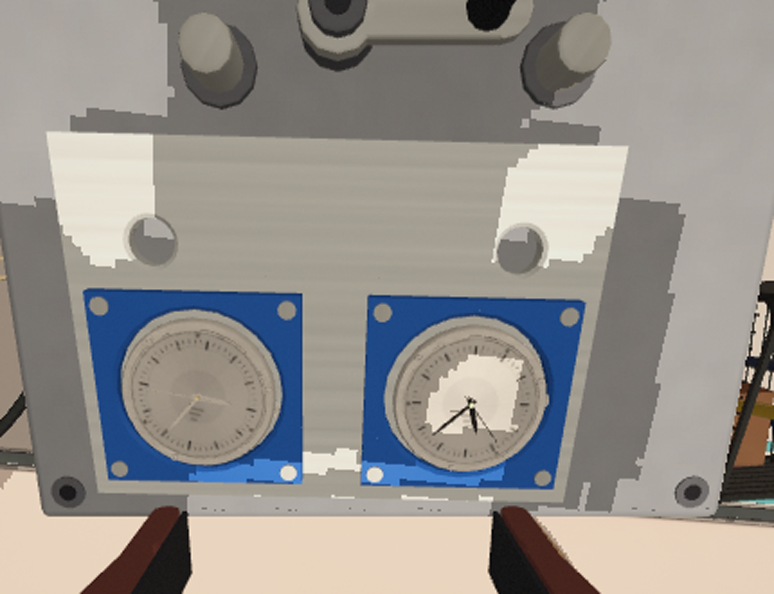

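>>> {"method": "play_rows", "body": {
  "plan": [
    [0,0,0,0.0015,0.0001,0,-1],
    [0,0,0,0.003,0.0002,0,-1],
    [0,0,0,0.0045,0.0004,0,-1],
    [0,0,0,0.006,0.0005,0,-1],
    [0,0,0,0.0075,0.0006,0,-1],
    [0,0,0,0.009,0.0007,0,-1]
  ]
}}

```text
clock: 6.48
ee_pos: [0.4578, -0.3059, 0.1636]
tool_rot: [-0.706, -0.028, 0.707, -0.028]
contact_force: [-4.1, 0.1, 0.3]
grip_width: 0.0877
```

```bash
python3 look.py 4|head -1; python3 - <<'E'
from h import *
im=cv2.imread("pics/w4.png"); cv2.imwrite("pics/w4z.png",cv2.resize(im[0:330,130:560],None,fx=1.8,fy=1.8,interpolation=cv2.INTER_CUBIC))
E
```

```text
6.475 [ 0.4578 -0.3059  0.1636] [-0.7063 -0.0282  0.7068 -0.0281] [-4.08  0.14  0.34] 0.08774039514192387
```

View pics/w4z.png

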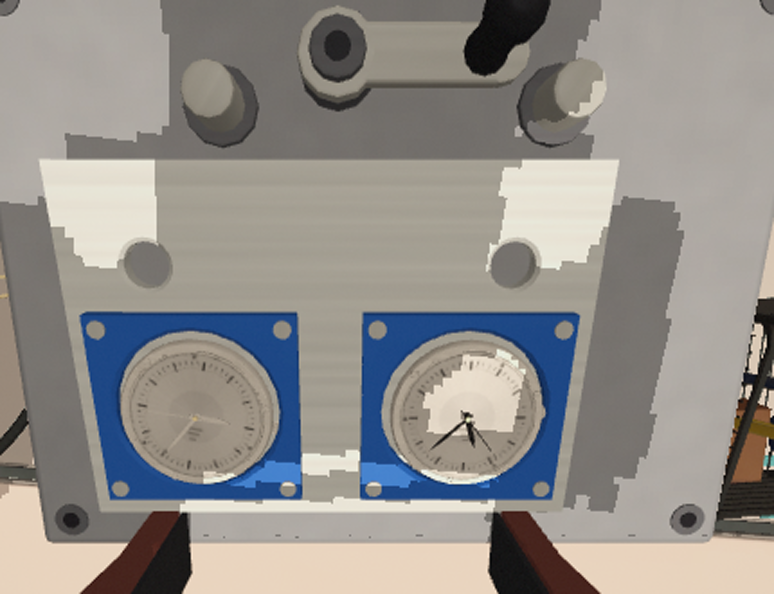

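>>> {"method": "play_rows", "body": {
  "plan": [
    [0,0,0,0.0012,0.0001,0,-1],
    [0,0,0,0.0024,0.0002,0,-1],
    [0,0,0,0.0036,0.0003,0,-1],
    [0,0,0,0.0048,0.0004,0,-1],
    [0,0,0,0.006,0.0005,0,-1]
  ]
}}

```text
clock: 7.5
ee_pos: [0.4641, -0.3054, 0.1636]
tool_rot: [-0.707, -0.028, 0.707, -0.028]
contact_force: [-4.3, -0.8, 1.0]
grip_width: 0.0881
```

>>> {"method": "play_rows", "body": {
  "plan": [
    [0,0,0,0.0006,0,0,-1],
    [0,0,0,0.0012,0.0001,0,-1]
  ]
}}

```text
clock: 7.75
ee_pos: [0.4652, -0.3054, 0.1636]
tool_rot: [-0.706, -0.028, 0.707, -0.028]
contact_force: [-5.5, -0.5, 0.7]
grip_width: 0.0878
```

```bash
python3 look.py 5|head -1; python3 - <<'E'
from h import *
im=cv2.imread("pics/w5.png"); cv2.imwrite("pics/w5z.png",cv2.resize(im[0:330,130:560],None,fx=1.8,fy=1.8,interpolation=cv2.INTER_CUBIC))
E
```

```text
7.75 [ 0.4652 -0.3054  0.1636] [-0.7064 -0.0282  0.7067 -0.0281] [-5.48 -0.55  0.67] 0.08783003316414872
```

View pics/w5z.png

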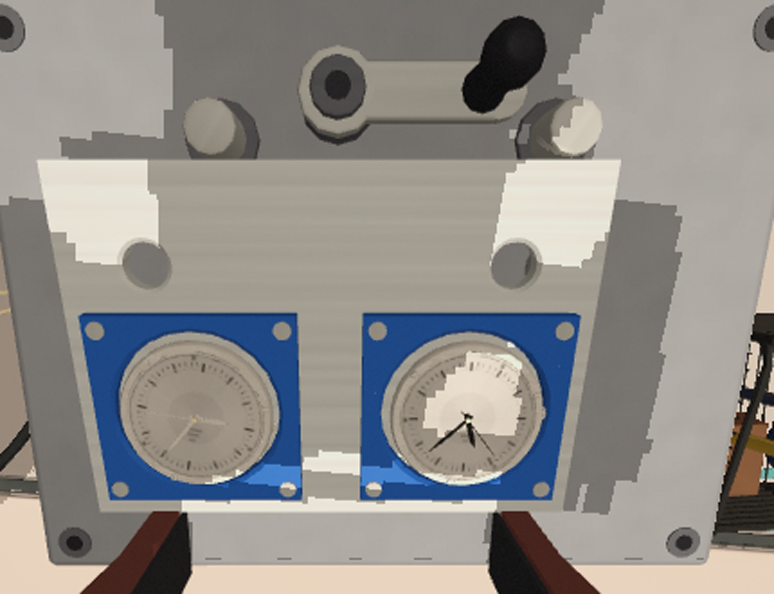

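>>> {"method": "play_rows", "body": {
  "plan": [
    [0,0,0,0.0005,0,0,-1],
    [0,0,0,0.001,0.0001,0,-1]
  ]
}}

```text
clock: 8.4
ee_pos: [0.4654, -0.3053, 0.1636]
tool_rot: [-0.706, -0.028, 0.707, -0.028]
contact_force: [-8.7, 0.4, 1.4]
grip_width: 0.0875
```

>>> {"method": "play_rows", "body": {
  "plan": [
    [0,0,0,0.0005,0,0,-1],
    [0,0,0,0.0005,0,0,-1]
  ]
}}

```text
clock: 8.65
ee_pos: [0.4655, -0.3053, 0.1636]
tool_rot: [-0.706, -0.028, 0.708, -0.028]
contact_force: [-9.8, 0.3, 1.8]
grip_width: 0.0876
```

>>> {"method": "play_rows", "body": {
  "plan": [
    [0,0,0,0.0005,0,0,-1],
    [0,0,0,0.0005,0,0,-1]
  ]
}}

```text
clock: 8.9
ee_pos: [0.4656, -0.3053, 0.1636]
tool_rot: [-0.705, -0.028, 0.708, -0.028]
contact_force: [-11.2, 0.0, 3.0]
grip_width: 0.0879
```

>>> {"method": "play_rows", "body": {
  "plan": [
    [0,0,0,-0.008,-0.0006,0,-1],
    [0,0,0,-0.012,-0.001,0,-1],
    [0,0,0,-0.012,-0.001,0.03,1],
    [0,0,0,-0.012,0.03,0.06,1],
    [0,0,0,0.01,0.06,0.06,1],
    [0,0,0,0.045,0.092,0.06,1],
    [0,0,0,0.045,0.092,0.04,1],
    [0,0,0,0.045,0.092,0.03,1],
    [0,0,0,0.045,0.092,0.03,1],
    [0,0,0,0.045,0.092,0.03,1]
  ]
}}

```text
clock: 10.15
ee_pos: [0.5118, -0.214, 0.194]
tool_rot: [0.707, 0.028, -0.706, 0.028]
contact_force: [-0.1, -0.1, 0.6]
grip_width: 0.0111
```

```bash
python3 look.py 6|head -1; python3 - <<'E'
from h import *
for n,c in (("side",(300,240)),("scene",(280,215))):
    im,d=robot.capture(n); cr=im[c[1]-60:c[1]+60,c[0]-80:c[0]+80]; save(n+"6.png",cv2.resize(cr,None,fx=5,fy=5,interpolation=cv2.INTER_CUBIC))
E
```

```text
10.15 [ 0.5118 -0.214   0.194 ] [ 0.7067  0.0276 -0.7064  0.0278] [-0.14 -0.1   0.6 ] 0.011097203825891529
```

View pics/w6.png

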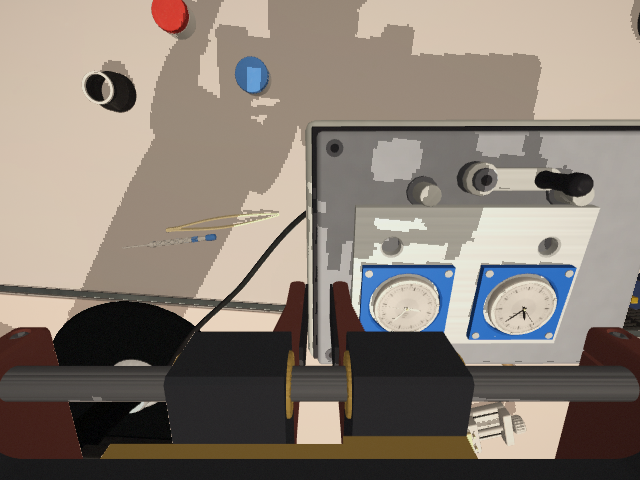

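View pics/scene6.png

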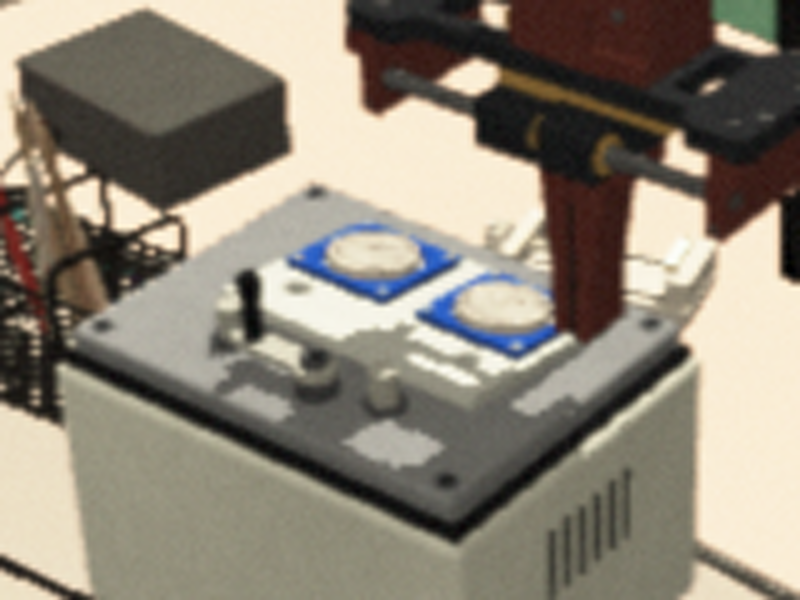

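View pics/side6.png

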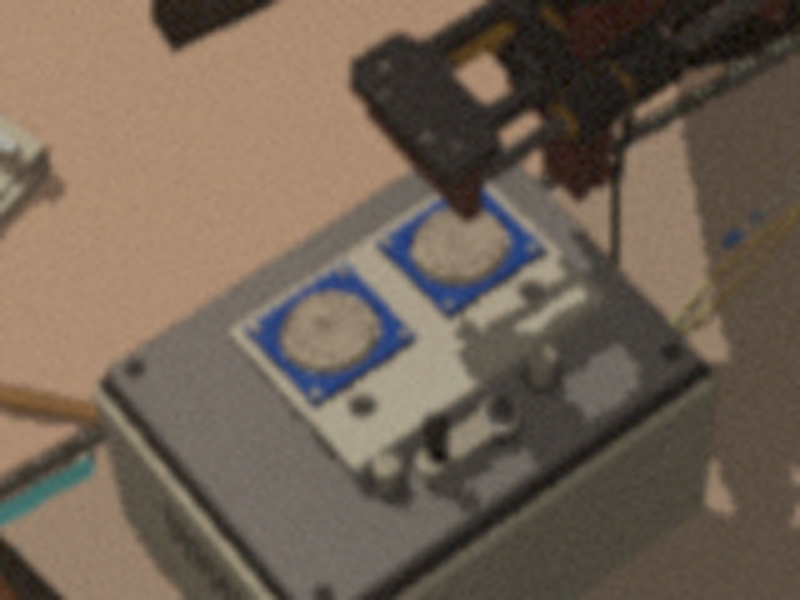

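```bash
python3 - <<'E'
from h import *
im=cv2.imread("pics/w6.png"); cv2.imwrite("pics/w6z.png",cv2.resize(im[110:370,300:640],None,fx=2.3,fy=2.3,interpolation=cv2.INTER_CUBIC))
v=np.array([.5202,-.3131,.079])
def rel(q):
    d=q[:2]-v[:2];c,s=np.cos(v[2]),np.sin(v[2]); return (np.array([c*d[0]+s*d[1],-s*d[0]+c*d[1]])*1000).round(1)
for n,p,h in [("RL",(355,207),.165),("RR",(600,207),.165),("hole1",(391,246),.163),("hole0",(549,245),.163),("stop1",(428,190),.168),("TLfix",(314,130),.15),("pivot",(485,180),.1635)]:
    print(n,rel(pix2plane("wrist",p,h)))
E
```

```text
RL [45.6 79.7]
RR [ 45.7 -51.7]
hole1 [23.1 58.6]
hole0 [ 23.8 -30. ]
stop1 [55.1 42.4]
TLfix [ 85.2 101.8]
pivot [59.8 11.3]
```

View pics/w6z.png

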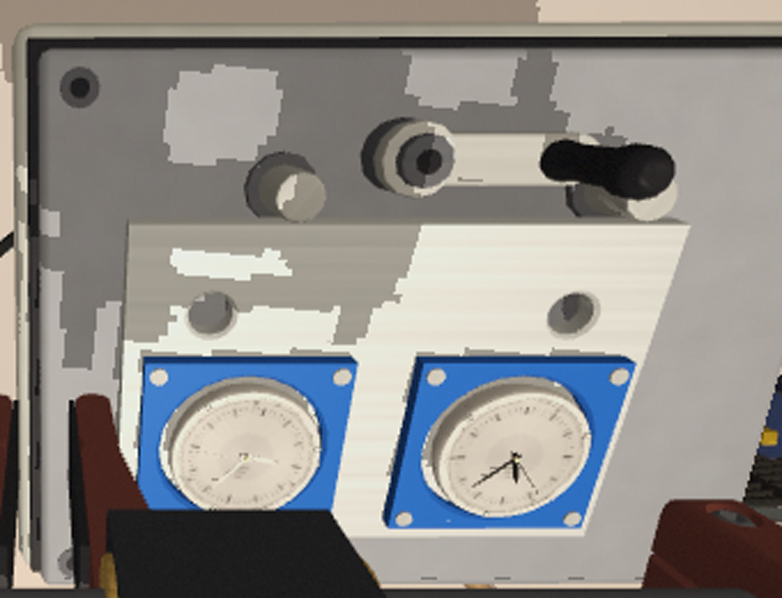

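>>> {"method": "play_rows", "body": {
  "plan": [
    [0,0,0,0,0,0,1],
    [0,0,0,0,0,-0.01,1],
    [0,0,0,0,0,-0.02,1],
    [0,0,0,0,0,-0.03,1],
    [0,0,0,0,0,-0.03,1],
    [0,0,0,0.0001,-0.0015,-0.03,1],
    [0,0,0,0.0003,-0.0035,-0.03,1],
    [0,0,0,0.0004,-0.005,-0.03,1]
  ]
}}

```text
clock: 11.65
ee_pos: [0.5127, -0.2185, 0.1638]
tool_rot: [0.707, 0.028, -0.706, 0.028]
contact_force: [-0.3, 0.7, -0.1]
grip_width: 0.0006
```

>>> {"method": "play_rows", "body": {
  "plan": [
    [0,0,0,0.0001,-0.001,0,1],
    [0,0,0,0.0002,-0.002,0,1],
    [0,0,0,0.0003,-0.003,0,1],
    [0,0,0,0.0003,-0.004,0,1]
  ]
}}

```text
clock: 12.15
ee_pos: [0.5129, -0.2223, 0.1636]
tool_rot: [-0.707, -0.028, 0.707, -0.028]
contact_force: [-0.2, -0.1, -0.3]
grip_width: 0.0004
```

```bash
python3 look.py 7|head -1; python3 - <<'E'
from h import *
im=cv2.imread("pics/w7.png"); cv2.imwrite("pics/w7z.png",cv2.resize(im[50:370,260:640],None,fx=1.8,fy=1.8,interpolation=cv2.INTER_CUBIC))
E
```

```text
12.15 [ 0.5129 -0.2223  0.1636] [-0.7065 -0.0282  0.7066 -0.0282] [-0.19 -0.12 -0.27] 0.0003840185052005446
```

View pics/w7z.png

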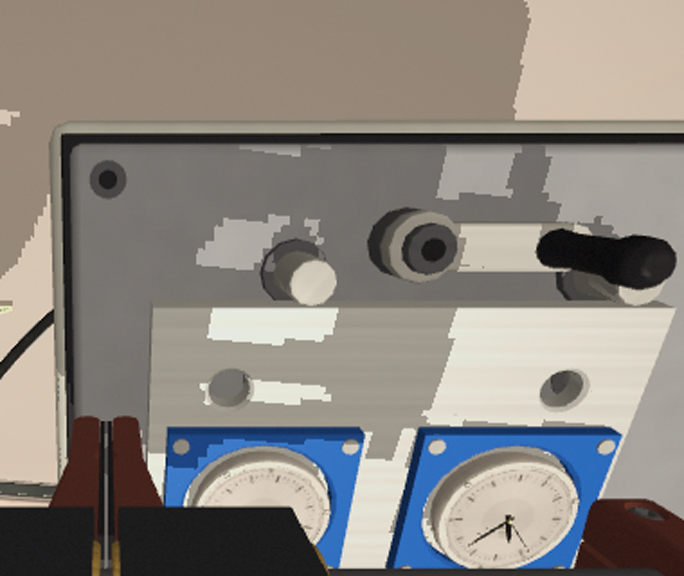

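>>> {"method": "play_rows", "body": {
  "plan": [
    [0,0,0,0.0001,-0.001,0,1],
    [0,0,0,0.0002,-0.002,0,1],
    [0,0,0,0.0003,-0.003,0,1],
    [0,0,0,0.0003,-0.004,0,1]
  ]
}}

```text
clock: 13.05
ee_pos: [0.5132, -0.2256, 0.1636]
tool_rot: [-0.706, -0.029, 0.707, -0.028]
contact_force: [-0.6, 4.3, -0.1]
grip_width: 0.0001
```

>>> {"method": "play_rows", "body": {
  "plan": [
    [0,0,0,0.0001,-0.001,0,1],
    [0,0,0,0.0002,-0.002,0,1],
    [0,0,0,0.0003,-0.003,0,1],
    [0,0,0,0.0003,-0.004,0,1]
  ]
}}

```text
clock: 13.55
ee_pos: [0.5136, -0.2303, 0.1636]
tool_rot: [0.707, 0.028, -0.707, 0.028]
contact_force: [-0.1, 3.9, 0.7]
grip_width: 0.0009
```

```bash
python3 look.py 8|head -1; python3 - <<'E'
from h import *
im=cv2.imread("pics/w8.png"); cv2.imwrite("pics/w8z.png",cv2.resize(im[50:370,260:640],None,fx=1.8,fy=1.8,interpolation=cv2.INTER_CUBIC))
E
```

```text
13.55 [ 0.5136 -0.2303  0.1636] [ 0.7065  0.0282 -0.7065  0.0282] [-0.13  3.87  0.75] 0.0008822887010199375
```

View pics/w8z.png

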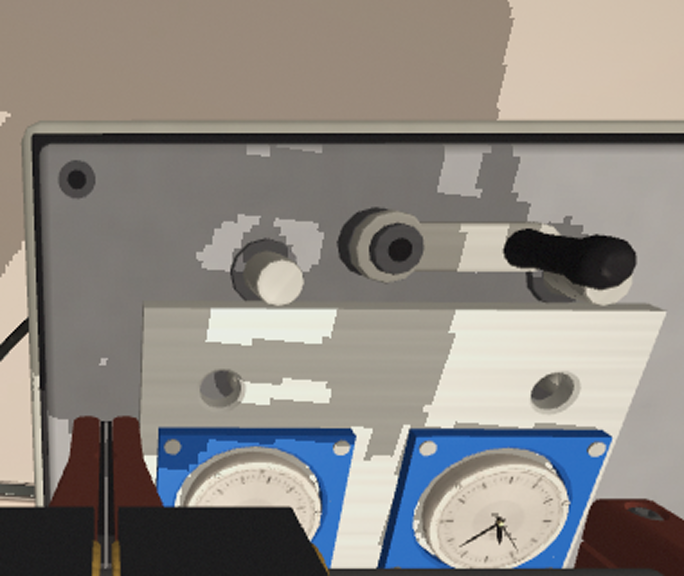

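>>> {"method": "play_rows", "body": {
  "plan": [
    [0,0,0,0.0001,-0.001,0,1],
    [0,0,0,0.0002,-0.002,0,1],
    [0,0,0,0.0002,-0.0028,0,1]
  ]
}}

```text
clock: 14.32
ee_pos: [0.5138, -0.2331, 0.1636]
tool_rot: [-0.707, -0.028, 0.707, -0.028]
contact_force: [-0.3, 2.8, 0.4]
grip_width: 0.0004
```

```bash
python3 look.py 9|head -1; python3 - <<'E'
from h import *
im=cv2.imread("pics/w9.png"); cv2.imwrite("pics/w9z.png",cv2.resize(im[50:370,260:640],None,fx=1.8,fy=1.8,interpolation=cv2.INTER_CUBIC))
E
```

```text
14.325 [ 0.5138 -0.2331  0.1636] [-0.7065 -0.0282  0.7066 -0.0282] [-0.32  2.78  0.44] 0.000395702731021493
```

View pics/w9z.png

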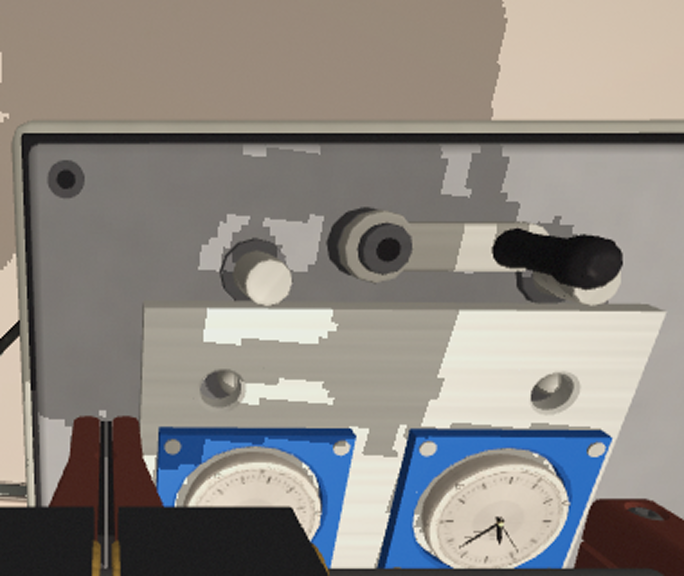

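>>> {"method": "play_rows", "body": {
  "plan": [
    [0,0,0,0,-0.0006,0,1],
    [0,0,0,0.0001,-0.0012,0,1]
  ]
}}

```text
clock: 14.98
ee_pos: [0.5138, -0.2342, 0.1636]
tool_rot: [-0.707, -0.028, 0.707, -0.028]
contact_force: [1.0, 0.8, -0.7]
grip_width: 0.0
```

>>> {"method": "play_rows", "body": {
  "plan": [
    [0,0,0,0,-0.0006,0,1],
    [0,0,0,0.0001,-0.0012,0,1]
  ]
}}

```text
clock: 15.22
ee_pos: [0.514, -0.2358, 0.1638]
tool_rot: [0.707, 0.028, -0.706, 0.028]
contact_force: [0.0, 0.4, 1.0]
grip_width: 0.0005
```

```bash
python3 look.py 10|head -1; python3 - <<'E'
from h import *
im=cv2.imread("pics/w10.png"); cv2.imwrite("pics/w10z.png",cv2.resize(im[50:370,260:640],None,fx=1.8,fy=1.8,interpolation=cv2.INTER_CUBIC))
E
```

```text
15.225 [ 0.514  -0.2358  0.1638] [ 0.7066  0.0279 -0.7065  0.0283] [0.   0.35 1.01] 0.00046079231699832783
```

View pics/w10z.png

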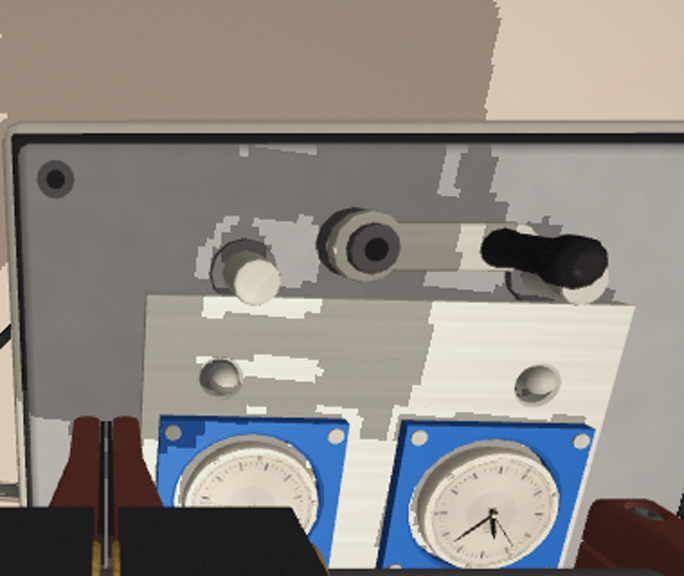

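>>> {"method": "play_rows", "body": {
  "plan": [
    [0,0,0,-0.0005,0.006,0,1],
    [0,0,0,-0.0008,0.01,0,1],
    [0,0,0,-0.0008,0.01,0.04,1],
    [0,0,0,-0.02,-0.02,0.09,1],
    [0,0,0,-0.05,-0.07,0.1,1],
    [0,0,0,-0.053,-0.082,0.1,1],
    [0,0,0,-0.053,-0.082,0.1,1],
    [0,0,0,-0.053,-0.082,0.1,1]
  ]
}}

```text
clock: 16.62
ee_pos: [0.4614, -0.3163, 0.2626]
tool_rot: [-0.706, -0.029, 0.707, -0.028]
contact_force: [-0.0, -0.7, -0.2]
grip_width: 0.0003
```

```bash
python3 look.py 11; python3 - <<'E'
from h import *
im=cv2.imread("pics/w11.png"); cv2.imwrite("pics/w11z.png",cv2.resize(im[20:270,160:480],None,fx=2.4,fy=2.4,interpolation=cv2.INTER_CUBIC))
for n,c in (("scene",(280,215)),):
    im,d=robot.capture(n); cr=im[c[1]-60:c[1]+60,c[0]-80:c[0]+80]; save(n+"11.png",cv2.resize(cr,None,fx=5,fy=5,interpolation=cv2.INTER_CUBIC))
E
```

```text
16.625 [ 0.4614 -0.3163  0.2626] [-0.7062 -0.0292  0.7069 -0.028 ] [-0.04 -0.72 -0.17] 0.0003264807505806573
stop0 [([260.7, 97.7], 0.93, [0.5675, -0.2665]), ([373.1, 92.6], 0.63, [0.5774, -0.3467])]
pin0 [([380.0, 138.5], 0.8, [0.5467, -0.3561]), ([264.1, 137.4], 0.75, [0.5404, -0.2701]), ([264.1, 93.2], 0.62, [0.5707, -0.269])]
hole0 [([257.8, 139.2], 0.76, [0.5388, -0.2666]), ([372.3, 139.9], 0.6, [0.5451, -0.3498])]
nest0 [([375.7, 139.1], 0.61, [0.5457, -0.3521])]
clip_pivot [([303.7, 79.9], 0.96, [0.5802, -0.2978])]
clip_peg [([348.6, 79.7], 0.63, [0.5794, -0.3275])]
carrier [([317.8, 169.1], 0.92, [0.5206, -0.3127])]
```

View pics/w11z.png

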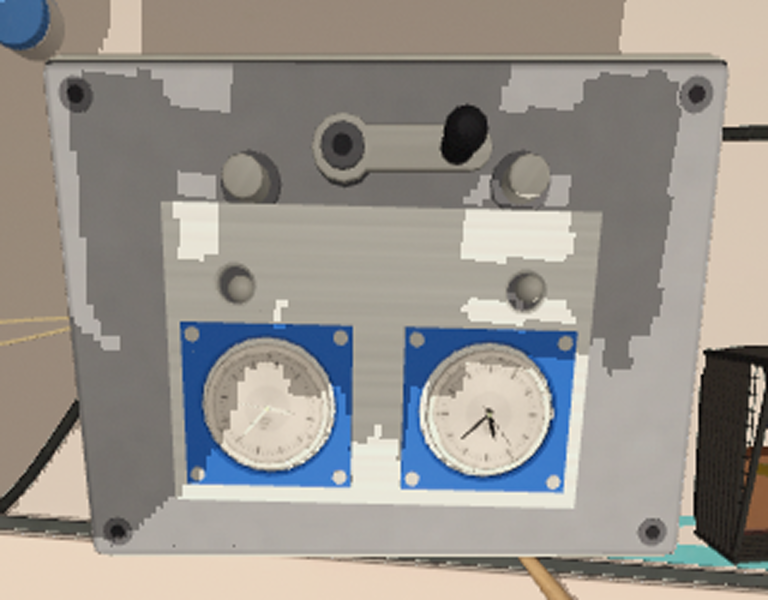

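View pics/scene11.png

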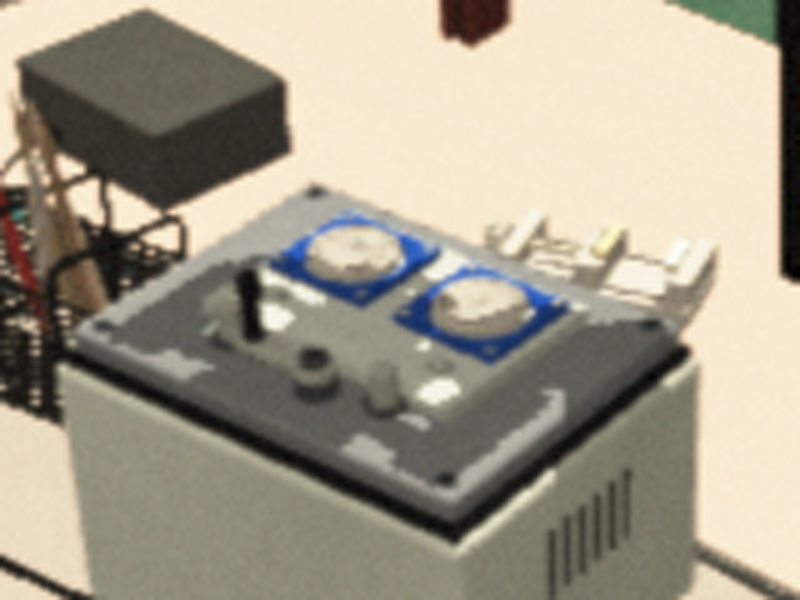

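```bash
python3 - <<'E'
from h import *
d=np.load("w11.npy"); v=np.array([.5202,-.3131,.079])
K,e,Rm=cam("wrist")
def rect(u0,v0,u1,v1):
    P=[]
    for b in range(v0,v1):
        for a in range(u0,u1):
            if d[b,a]>0: P.append(deproj("wrist",(a,b),d[b,a]))
    return np.array(P)
z=lambda u,w:(int(160+u/2.4),int(20+w/2.4))
def reg(u0,v0,u1,v1):
    P=rect(*z(u0,v0),*z(u1,v1)); return P
regs={"rear plate":(175,212,590,255),"mid strip":(360,330,395,480),"front-left rim":(190,488,340,495),"fr-right":(410,492,560,500),"rear L":(170,212,215,300),"rear R":(560,220,590,300),"sub L":(95,250,150,480),"sub R":(620,250,680,480),"sub rear":(250,70,480,100)}
A={}
for k,r in regs.items():
    P=reg(*r); A[k]=P; print(k,len(P),P.mean(0).round(4),P[:,2].std().round(4))
def pl(P): 
    G=np.c_[P[:,:2]-[.52,-.313],np.ones(len(P))]; return np.linalg.lstsq(G,P[:,2],rcond=None)[0].round(4)
print("plate plane",pl(np.vstack([A[k] for k in("rear plate","mid strip","rear L","rear R","front-left rim","fr-right")])))
print("sub plane",pl(np.vstack([A[k] for k in("sub L","sub R","sub rear")])))
P=[];M=[]
for (u,w),m in [((162,202),(45,65)),((601,211),(45,-65)),((183,498),(-45,65)),((573,508),(-45,-65))]:
    P.append(pix2plane("wrist",(160+u/2.4-.3,20+w/2.4-.3),.156)); M.append(np.array(m)/1000)
c,r=fitpose(P,M); print("carrier",c.round(4),r.tolist())
P=[];M=[]
for (u,w),m in [((46,62),(85,100)),((726,64),(85,-100)),((98,553),(-65,100)),((676,553),(-65,-100))]:
    P.append(pix2plane("wrist",(160+u/2.4-.3,20+w/2.4-.3),.15)); M.append(np.array(m)/1000)
c,r=fitpose(P,M); print("fixture",c.round(4),r.tolist())
E
```

```text
Traceback (most recent call last):
  File "h.py", line 13, in deproj
    K,e,Rm=cam(n); return e+Rm@(np.linalg.inv(K)@np.array([p[0],p[1],1.])*d)
           ~~~^^^
  File "h.py", line 5, in cam
    i=robot.camera_info(n); K=np.array(i["K"]); e=np.array(i["eye"]); a=np.array(i["attitude"])
ValueError: time passes only in moves, steps and waits
```

```bash
cat > plane.py <<'E'
from h import *
d=np.load("w11.npy")
K,e,Rm=cam("wrist"); print(robot.observe()["clock"])
uu,vv=np.meshgrid(np.arange(640),np.arange(480)); X=e+(np.stack([uu,vv,np.ones_like(uu)],-1)@np.linalg.inv(K).T*d[...,None])@Rm.T
z=lambda u,w:(int(160+u/2.4),int(20+w/2.4))
def reg(u0,v0,u1,v1):
    a,b=z(u0,v0);a1,b1=z(u1,v1); P=X[b:b1,a:a1].reshape(-1,3); return P[d[b:b1,a:a1].ravel()>0]
regs={"rear plate":(175,212,590,255),"mid strip":(360,330,395,480),"fl":(190,486,340,496),"fr":(410,492,560,503),"rear L":(170,212,215,300),"rear R":(560,220,590,300),"sub L":(95,250,150,480),"sub R":(620,250,680,480),"sub rear":(250,70,480,100)}
A={}
for k,r in regs.items():
    P=reg(*r); A[k]=P; print(k,len(P),P.mean(0).round(4),P[:,2].std().round(4))
def pl(P): 
    G=np.c_[P[:,:2]-[.52,-.313],np.ones(len(P))]; return np.linalg.lstsq(G,P[:,2],rcond=None)[0].round(4)
print("plate plane",pl(np.vstack([A[k] for k in("rear plate","mid strip","rear L","rear R","fl","fr")])))
print("sub plane",pl(np.vstack([A[k] for k in("sub L","sub R","sub rear")])))
P=[];M=[]
def pp(p,h):
    q=Rm@np.linalg.inv(K)@np.array([p[0],p[1],1.]); return e+q*(h-e[2])/q[2]
for (u,w),m in [((162,202),(45,65)),((601,211),(45,-65)),((183,498),(-45,65)),((573,508),(-45,-65))]:
    P.append(pp((160+u/2.4-.3,20+w/2.4-.3),.156)); M.append(np.array(m)/1000)
c,r=fitpose(P,M); print("carrier",c.round(4),r.tolist())
P=[];M=[]
for (u,w),m in [((46,62),(85,100)),((726,64),(85,-100)),((98,553),(-65,100)),((676,553),(-65,-100))]:
    P.append(pp((160+u/2.4-.3,20+w/2.4-.3),.15)); M.append(np.array(m)/1000)
c,r=fitpose(P,M); print("fixture",c.round(4),r.tolist())
E
python3 plane.py
```

```text
17.075
rear plate 3104 [ 0.5574 -0.31    0.1574] 0.0007
mid strip 881 [ 0.5067 -0.3129  0.1573] 0.0007
fl 247 [ 0.4766 -0.2786  0.1578] 0.0015
fr 252 [ 0.4799 -0.3499  0.1573] 0.0006
rear L 702 [ 0.5464 -0.254   0.1573] 0.0007
rear R 406 [ 0.5546 -0.3682  0.1575] 0.0007
sub L 2199 [ 0.5116 -0.231   0.1513] 0.0007
sub R 2390 [ 0.5251 -0.3983  0.1515] 0.0007
sub rear 1145 [ 0.5977 -0.3022  0.1514] 0.0007
plate plane [-0.     -0.0012  0.1574]
sub plane [ 0.0011 -0.001   0.1514]
carrier [ 0.5196 -0.313   0.061 ] [[-0.1, -0.2], [-0.2, -0.3], [-0.3, 1.4], [0.6, -0.6]]
fixture [ 0.5199 -0.3151  0.0809] [[0.4, 1.4], [1.2, -1.9], [-0.9, 1.4], [-0.6, -1.1]]
```

>>> {"method": "play_rows", "body": {
  "plan": [
    [0,0,0,0.04,-0.002,0,1],
    [0,0,0,0.09,-0.005,0,1],
    [0,0,0,0.142,-0.007,0,1],
    [0,0,0,0.142,-0.007,-0.02,1],
    [0,0,0,0.142,-0.007,-0.04,1],
    [0,0,0,0.142,-0.007,-0.05,1],
    [0,0,0,0.142,-0.007,-0.05,1]
  ]
}}

```text
clock: 17.95
ee_pos: [0.6026, -0.3243, 0.2129]
tool_rot: [-0.706, -0.028, 0.707, -0.028]
contact_force: [-0.2, 0.4, -0.1]
grip_width: 0.0003
```

```bash
python3 look.py 12|head -1; python3 - <<'E'
from h import *
for n,c in (("scene",(280,205)),("side",(310,250))):
    im,d=robot.capture(n); cr=im[c[1]-60:c[1]+60,c[0]-80:c[0]+80]; save(n+"12.png",cv2.resize(cr,None,fx=5,fy=5,interpolation=cv2.INTER_CUBIC))
E
```

```text
17.95 [ 0.6026 -0.3243  0.2129] [-0.7061 -0.0284  0.707  -0.0278] [-0.21  0.35 -0.1 ] 0.0002796045795312998
```

View pics/scene12.png

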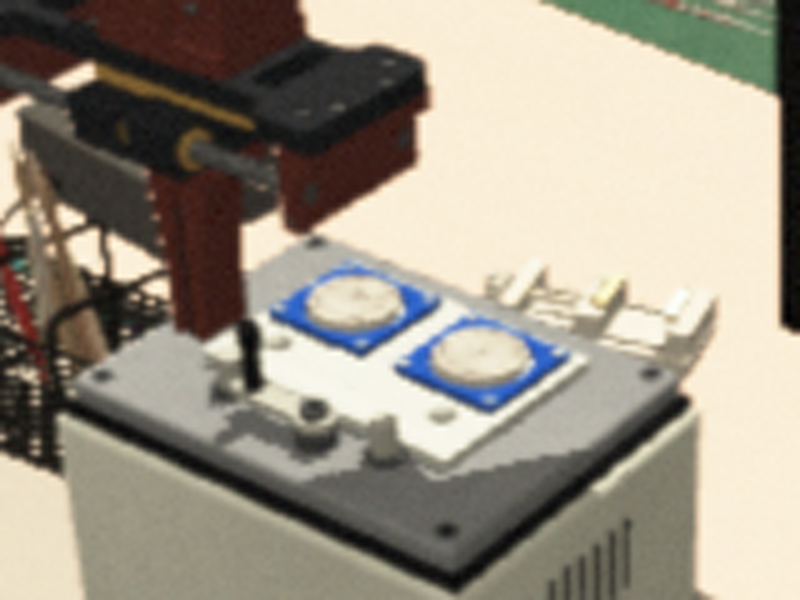

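View pics/side12.png

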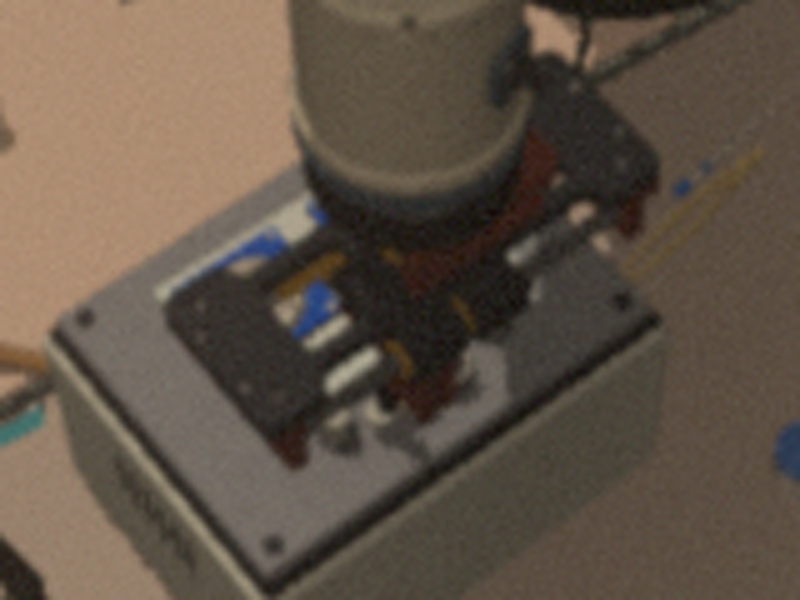

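View pics/w12.png

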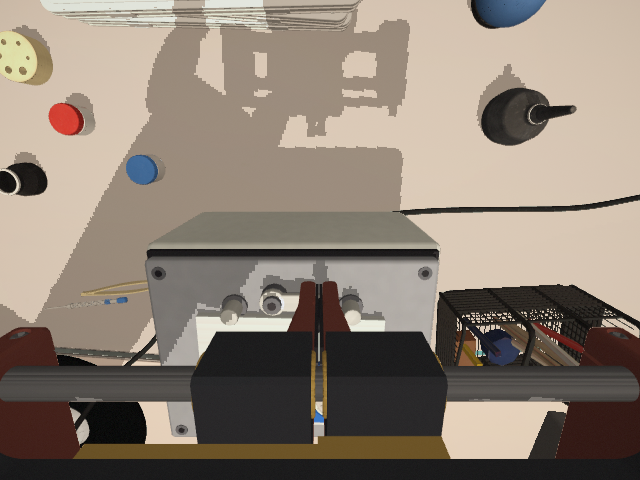

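```bash
python3 - <<'E'
from h import *
K,e,Rm=cam("scene")
def pr(X):
    c=Rm.T@(np.array(X)-e);u=K@c;u=u[:2]/u[2]; return ((u-[200,145])*5).round(0)
v=np.array([.5202,-.314,.080]);c,s=np.cos(v[2]),np.sin(v[2])
F=lambda x,y,z:(v[0]+c*x-s*y,v[1]+s*x+c*y,z)
print("pegtop",pr(F(.06,-.02,.1935)),"pegfoot",pr(F(.06,-.02,.1635)),"tip",pr((.6026,-.3243,.202)),"tip down",pr((.6026,-.3243,.172)))
print("stop0 top",pr(F(.052,-.04,.168)),"tip corners",[pr((.6026+a,-.3243+b,.202)) for a in(-.01,.01) for b in(-.0135,.0135)])
E
```

```text
pegtop [243. 316.] pegfoot [249. 380.] tip [210. 323.] tip down [217. 389.]
stop0 top [225. 346.] tip corners [array([205., 301.]), array([253., 325.]), array([166., 322.]), array([214., 347.])]
```

>>> {"method": "play_rows", "body": {
  "plan": [
    [0,0,0,0,0,-0.015,1],
    [0,0,0,0,0,-0.031,1],
    [0,0,0,0,0,-0.031,1],
    [0,0,0,-0.003,-0.0002,-0.031,1],
    [0,0,0,-0.006,-0.0005,-0.031,1],
    [0,0,0,-0.008,-0.0006,-0.031,1],
    [0,0,0,-0.01,-0.0008,-0.031,1],
    [0,0,0,-0.012,-0.001,-0.031,1],
    [0,0,0,-0.014,-0.0011,-0.031,1]
  ]
}}

```text
clock: 19.58
ee_pos: [0.5889, -0.3255, 0.1828]
tool_rot: [0.707, 0.028, -0.706, 0.028]
contact_force: [-0.1, 1.0, 0.0]
grip_width: 0.0001
```

```bash
cat > sc.py <<'E'
from h import *
import sys
s,p,Rt=st(); print(s["clock"],p.round(4),s["contact_force"].round(2))
c=(280,205); im,d=robot.capture("scene"); cr=im[c[1]-60:c[1]+60,c[0]-80:c[0]+80]; save("scene%s.png"%sys.argv[1],cv2.resize(cr,None,fx=5,fy=5,interpolation=cv2.INTER_CUBIC))
E
python3 sc.py 13
```

```text
19.575 [ 0.5889 -0.3255  0.1828] [-0.13  0.96  0.03]
```

View pics/scene13.png

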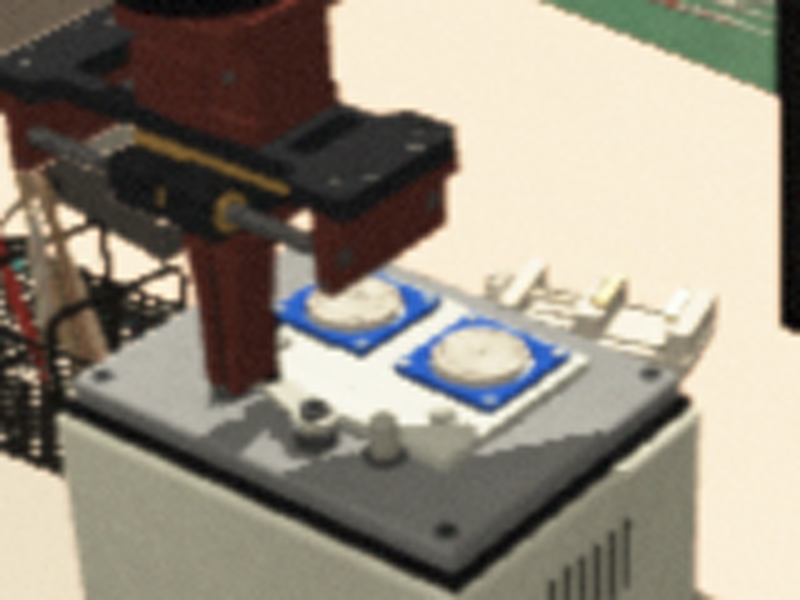

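>>> {"method": "play_rows", "body": {
  "plan": [
    [0,0,0,-0.002,-0.0002,0,1],
    [0,0,0,-0.004,-0.0003,0,1],
    [0,0,0,-0.006,-0.0005,0,1],
    [0,0,0,-0.008,-0.0006,0,1],
    [0,0,0,-0.01,-0.0008,0,1],
    [0,0,0,-0.012,-0.001,0,1],
    [0,0,0,-0.014,-0.0011,0,1],
    [0,0,0,-0.016,-0.0013,0,1],
    [0,0,0,-0.018,-0.0014,0,1]
  ]
}}

```text
clock: 20.75
ee_pos: [0.5706, -0.3273, 0.1827]
tool_rot: [-0.706, -0.028, 0.707, -0.028]
contact_force: [0.1, 0.1, 0.6]
grip_width: 0.0003
```

```bash
python3 sc.py 14
```

```text
20.75 [ 0.5706 -0.3273  0.1827] [0.13 0.14 0.6 ]
```

View pics/scene14.png

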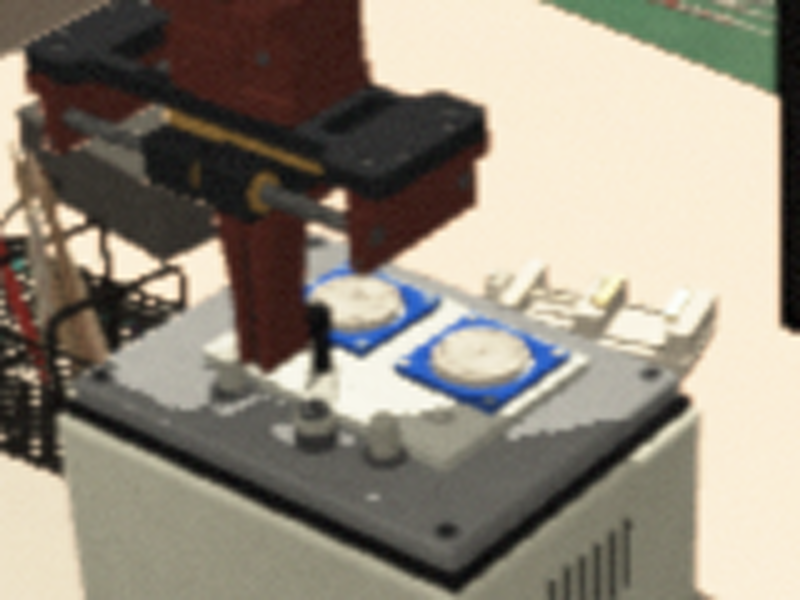

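>>> {"method": "play_rows", "body": {
  "plan": [
    [0,0,0,0.005,0.0004,0,1],
    [0,0,0,0.005,0.0004,0.01,1],
    [0,0,0,0.0066,-0.0195,0.01,1],
    [0,0,0,-0.005,-0.0205,0.01,1],
    [0,0,0,-0.0163,-0.0213,0.01,1],
    [0,0,0,-0.0163,-0.0213,0,1],
    [0,0,0,-0.0163,-0.0213,0,1],
    [0,0,0,-0.0166,-0.0173,0,1],
    [0,0,0,-0.0169,-0.0134,0,1]
  ]
}}

```text
clock: 21.92
ee_pos: [0.5543, -0.3399, 0.1827]
tool_rot: [0.707, 0.028, -0.706, 0.028]
contact_force: [-0.2, 0.6, -0.2]
grip_width: 0.0005
```

```bash
python3 sc.py 15
```

```text
21.925 [ 0.5543 -0.3399  0.1827] [-0.2   0.63 -0.25]
```

View pics/scene15.png

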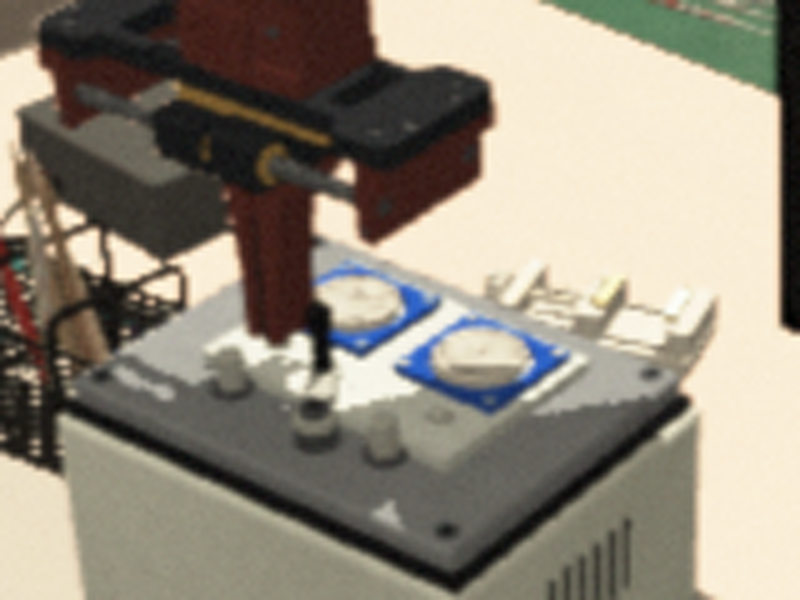

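>>> {"method": "play_rows", "body": {
  "plan": [
    [0,0,0,-0.0002,0.002,0,1],
    [0,0,0,-0.0003,0.004,0,1],
    [0,0,0,-0.0005,0.006,0,1],
    [0,0,0,-0.0006,0.008,0,1],
    [0,0,0,-0.0008,0.01,0,1],
    [0,0,0,-0.001,0.012,0,1],
    [0,0,0,-0.0011,0.014,0,1],
    [0,0,0,-0.0013,0.016,0,1],
    [0,0,0,-0.0014,0.018,0,1]
  ]
}}

```text
clock: 23.1
ee_pos: [0.5526, -0.3222, 0.1826]
tool_rot: [0.707, 0.028, -0.707, 0.028]
contact_force: [-0.4, -0.9, -0.1]
grip_width: 0.0003
```

```bash
python3 sc.py 16
```

```text
23.1 [ 0.5526 -0.3222  0.1826] [-0.39 -0.93 -0.08]
```

View pics/scene16.png

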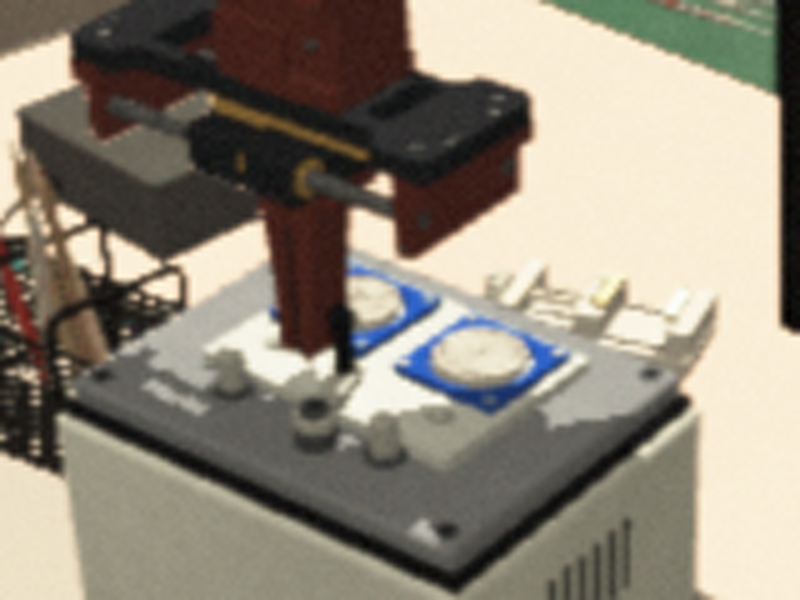

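Continue to the clip's stop, creeping and watching the force.

>>> {"method": "play_rows", "body": {
  "plan": [
    [0,0,0,-0.0001,0.0015,0,1],
    [0,0,0,-0.0002,0.003,0,1],
    [0,0,0,-0.0003,0.0035,0,1]
  ]
}}

```text
clock: 23.52
ee_pos: [0.5524, -0.3187, 0.1826]
tool_rot: [0.707, 0.028, -0.707, 0.028]
contact_force: [-0.2, -0.4, -0.1]
grip_width: 0.001
```

>>> {"method": "play_rows", "body": {
  "plan": [
    [0,0,0,0,0.0007,0,1],
    [0,0,0,-0.0001,0.0014,0,1]
  ]
}}

```text
clock: 23.78
ee_pos: [0.5522, -0.3174, 0.1826]
tool_rot: [0.707, 0.028, -0.707, 0.028]
contact_force: [-0.2, -0.8, 0.5]
grip_width: 0.0004
```

>>> {"method": "play_rows", "body": {
  "plan": [
    [0,0,0,0,0.0006,0,1],
    [0,0,0,-0.0001,0.0012,0,1]
  ]
}}

```text
clock: 24.02
ee_pos: [0.5521, -0.3162, 0.1826]
tool_rot: [-0.707, -0.028, 0.707, -0.028]
contact_force: [-1.3, -0.7, -0.2]
grip_width: 0.0004
```

>>> {"method": "play_rows", "body": {
  "plan": [
    [0,0,0,0,0.0006,0,1],
    [0,0,0,-0.0001,0.0012,0,1]
  ]
}}

```text
clock: 24.28
ee_pos: [0.552, -0.315, 0.1826]
tool_rot: [-0.707, -0.028, 0.707, -0.028]
contact_force: [-0.2, -1.3, 0.3]
grip_width: 0.0008
```

>>> {"method": "play_rows", "body": {
  "plan": [
    [0,0,0,0,0.0006,0,1],
    [0,0,0,-0.0001,0.0012,0,1]
  ]
}}

```text
clock: 24.52
ee_pos: [0.5519, -0.3138, 0.1826]
tool_rot: [0.707, 0.028, -0.707, 0.028]
contact_force: [-0.2, -1.1, 0.7]
grip_width: 0.0002
```

>>> {"method": "play_rows", "body": {
  "plan": [
    [0,0,0,0,0.0006,0,1],
    [0,0,0,-0.0001,0.0012,0,1]
  ]
}}

```text
clock: 24.78
ee_pos: [0.5518, -0.3126, 0.1826]
tool_rot: [0.707, 0.028, -0.707, 0.028]
contact_force: [-0.6, -0.4, 0.1]
grip_width: 0.0006
```

```bash
python3 sc.py 17; python3 look.py 17|head -1
```

```text
24.775 [ 0.5518 -0.3126  0.1826] [-0.56 -0.36  0.06]
24.825 [ 0.5518 -0.3125  0.1826] [-0.7065 -0.0282  0.7066 -0.0281] [-0.04 -1.1   0.46] 0.0006781477479945155
```

View pics/scene17.png

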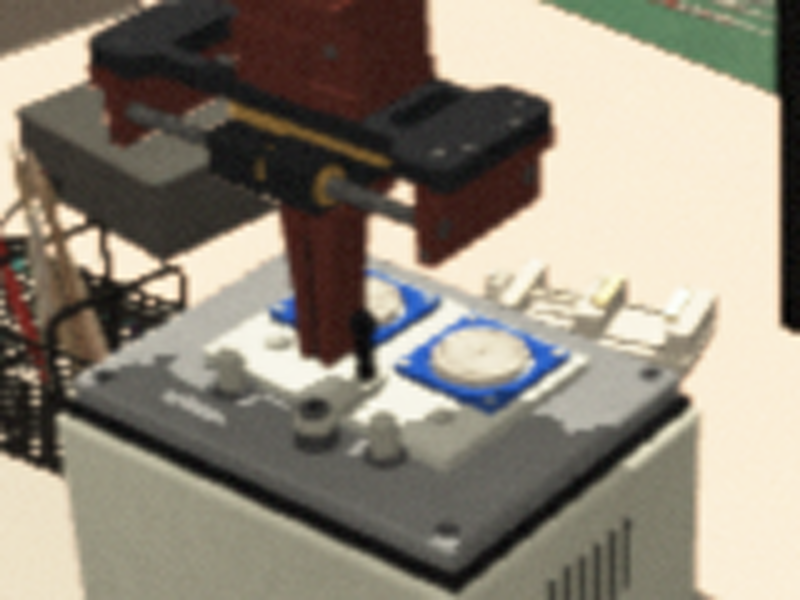

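View pics/w17.png

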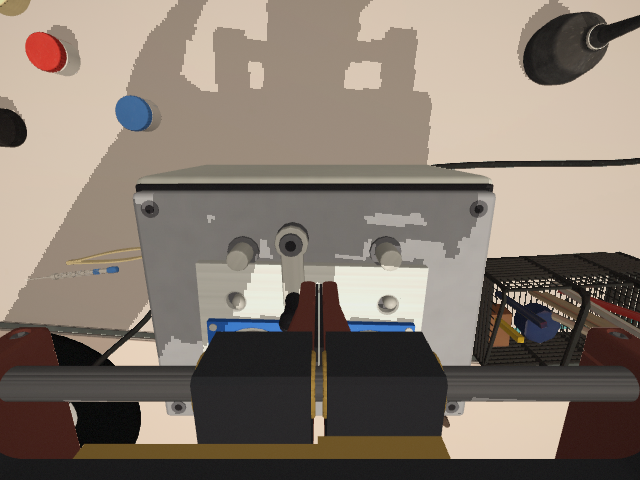

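>>> {"method": "play_rows", "body": {
  "plan": [
    [0,0,0,0,0.0006,0,1],
    [0,0,0,-0.0001,0.0012,0,1]
  ]
}}

```text
clock: 25.48
ee_pos: [0.5517, -0.3116, 0.1827]
tool_rot: [0.707, 0.028, -0.707, 0.028]
contact_force: [-0.0, -1.6, -0.3]
grip_width: 0.0003
```

>>> {"method": "play_rows", "body": {
  "plan": [
    [0,0,0,0,0.0006,0,1],
    [0,0,0,-0.0001,0.0012,0,1]
  ]
}}

```text
clock: 25.72
ee_pos: [0.5517, -0.3114, 0.1827]
tool_rot: [0.707, 0.027, -0.706, 0.029]
contact_force: [0.5, -7.0, -0.6]
grip_width: 0.0005
```

>>> {"method": "play_rows", "body": {
  "plan": [
    [0,0,0,0,0.0005,0,1],
    [0,0,0,-0.0001,0.001,0,1]
  ]
}}

```text
clock: 25.98
ee_pos: [0.5516, -0.3113, 0.1827]
tool_rot: [0.707, 0.026, -0.706, 0.029]
contact_force: [1.4, -9.8, -1.3]
grip_width: 0.0003
```

>>> {"method": "play_rows", "body": {
  "plan": [
    [0,0,0,0.0003,-0.004,0,1],
    [0,0,0,0.0008,-0.01,0,1],
    [0,0,0,0.0008,-0.01,0.04,1],
    [0,0,0,-0.02,-0.01,0.08,1],
    [0,0,0,-0.06,-0.008,0.08,1],
    [0,0,0,-0.09,-0.007,0.08,1],
    [0,0,0,-0.09,-0.007,0.08,1],
    [0,0,0,-0.09,-0.007,0.08,1]
  ]
}}

```text
clock: 26.98
ee_pos: [0.4621, -0.3162, 0.2627]
tool_rot: [0.707, 0.028, -0.706, 0.028]
contact_force: [-0.8, 0.6, -0.2]
grip_width: 0.0007
```

```bash
python3 look.py 18; python3 sc.py 18; sed 's/w11/w18/' plane.py > p18.py; python3 p18.py | head -13; python3 - <<'E'
import cv2
im=cv2.imread("pics/w18.png"); cv2.imwrite("pics/w18z.png",cv2.resize(im[20:270,160:480],None,fx=2.4,fy=2.4,interpolation=cv2.INTER_CUBIC))
E
```

```text
26.975 [ 0.4621 -0.3162  0.2627] [ 0.7067  0.0284 -0.7064  0.0282] [-0.76  0.56 -0.22] 0.0007384070788924305
stop0 [([258.9, 100.6], 0.8, [0.5663, -0.2655]), ([376.8, 94.4], 0.56, [0.5772, -0.3495])]
pin0 [([260.8, 140.7], 0.97, [0.5387, -0.2677])]
hole0 [([376.5, 141.7], 0.75, [0.5448, -0.3525]), ([258.9, 136.3], 0.69, [0.5416, -0.2672])]
nest0 []
clip_pivot [([301.6, 82.4], 0.63, [0.5791, -0.2959])]
clip_peg [([299.6, 133.5], 0.66, [0.5452, -0.2978])]
carrier [([314.8, 168.3], 0.91, [0.5218, -0.3094])]
27.375 [ 0.4619 -0.3162  0.2623] [-0.78  0.62 -0.38]
27.425
rear plate 3104 [ 0.558  -0.3091  0.1571] 0.0044
mid strip 879 [ 0.5074 -0.3119  0.1561] 0.0007
fl 247 [ 0.4776 -0.2777  0.1577] 0.002
fr 252 [ 0.4807 -0.3487  0.1567] 0.0016
rear L 699 [ 0.5471 -0.2529  0.1561] 0.0007
rear R 408 [ 0.5553 -0.3672  0.1561] 0.0007
sub L 2199 [ 0.5122 -0.23    0.1501] 0.0007
sub R 2393 [ 0.5257 -0.3973  0.1501] 0.0007
sub rear 1148 [ 0.5984 -0.3012  0.15  ] 0.0008
plate plane [0.0012 0.0051 0.1567]
sub plane [-1.400e-03 -1.000e-04  1.501e-01]
carrier [ 0.5204 -0.3119  0.0606] [[0.1, 0.1], [0.0, -0.6], [-0.6, 1.7], [0.4, -0.9]]
```

View pics/w18z.png

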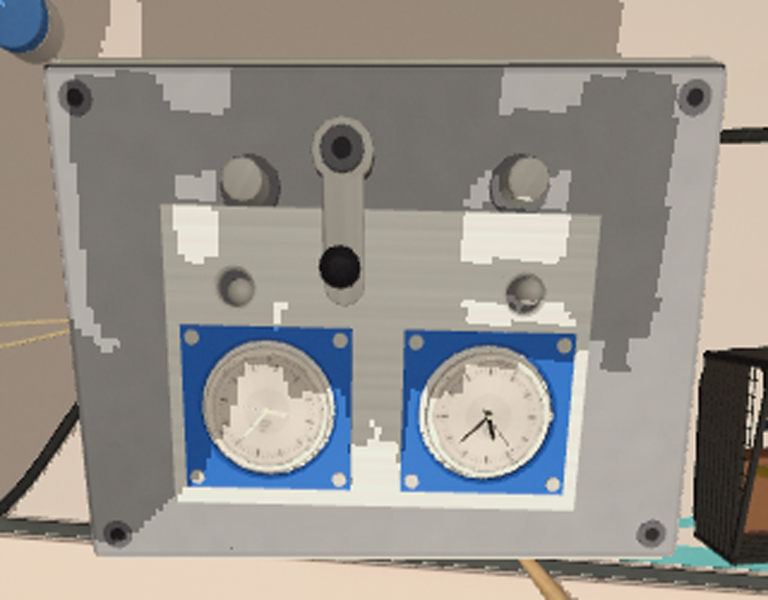

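View pics/scene18.png

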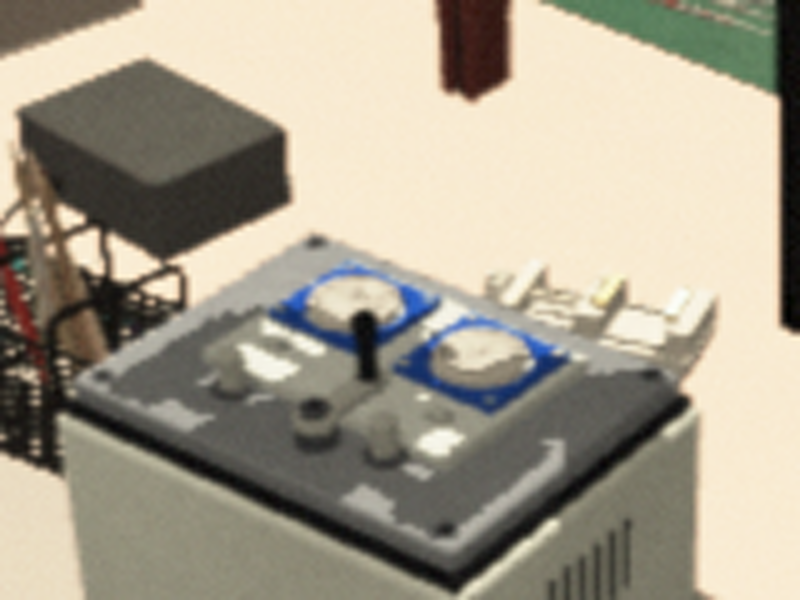

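```bash
python3 -c "
from h import *
print(robot.finish_job())"
```

```text
the job is handed in; nothing more can be done
None
```

The carrier plate is seated over both pins and the turn clip is closed across its rear edge. I handed the job in at about 27.5 s of the 64 s limit.

**What I did**
- **Plate to the stops:** I pushed the plate back with both open fingertips on its front edge. It met both posts, and the force levelled at about 11 N.
- **Plate sideways:** I pushed it right, from the left, with the closed fingertips at about 4 N. The force fell to near zero as both holes dropped over the pins.
- **Clip:** I pushed the black peg round in two strokes until it met the clip's stop, where the force rose to about 10 N. I then drew the arm clear.

**Last checks**
- **Flat:** After the sideways push, depth showed the plate level and its top 6.0 mm above the subplate, matching its thickness. After the clip was closed, the bare areas still read 6.0 mm. The last whole-plate plane fit also took in the clip, so I ignored it.
- **Holes:** A pin tip shows in each hole. The plate lies about 0.02 rad clockwise of the fixture. Its middle measured 1 to 3 mm off the fixture's, less certain because my fixture fits differed by 2 mm. It had to be within the holes' 1.5 mm play to drop flat, so I did not square it further.
- **Clip:** In the last wrist picture it points straight toward the robot, across the plate's rear edge.
- **Everything else:** Both movements are in their nests and were never touched. I saw no bystander disturbed, though I did not measure their positions.

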